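# Load the jar warmer's carousel and start it

### The arm

A 7-joint arm with a two-finger parallel gripper is mounted at the origin on the work surface. World frame = base frame: x ahead of the robot, y to its left, z up, the work surface at z = 0. Lengths are in mm, angles in rad, forces in N, time in s.
With the tool pointing down it reaches from about 425 to 1025 mm from the base axis. Payload 9.4 kg.
Tool frame: the origin (TCP) lies midway between the tips of the shut fingers; the grasp point (between the pads) lies 19 mm behind it; x points along the fingers, y is the direction in which the jaws open and shut, and the axes are right-handed (so a half turn about x gives the same grasp; the last joint's range is limited). The gripper opens to 85 mm and grips with 20 to 120 N. Pads are 22 mm wide; open, the fingers measure 114 mm over their backs; the gripper's body (76 mm by 85 mm) begins 54 mm behind the grasp point. The pads swing forward as they close: fully open they stand 13 mm farther back than shut.
Start: joints at [1.036, 0.599, -0.003, 1.599, 0.002, 0.943, -0.08], TCP at [320.423, -650.348, 231.275] pointing down, gripper open.
Joint ranges: [-2.57, 2.57], [-0.35, 1.97], [-1.29, 1.29], [0.11, 2.56], [-1.05, 4.19], [0.11, 1.86], [-2.63, 2.63]. Speed limits (rad/s): [2.22, 2.22, 3.01, 3.01, 3.14, 3.14, 3.14].

### API

Orientations are given as a unit quaternion [w, x, y, z].
In Python, from bench import state, read_camera, sign_off, silhouettes gives the robot as it stands.
- The arm moves only by the shell command python3 -m creep 'ROWS' [OPENING] [FORCE]. ROWS is JSON, a list of rows, each an object of numbers: "x", "y", "z": the shift along the tool's x, y, z in m; "wx", "wy", "wz": the turn, a rotation vector about the tool's x, y, z in rad. A call has 1 to 8 rows; each row shifts and turns the commanded pose from where the row before left it, along the tool's axes as they then stand; what a row does not reach is not made up. A row lasts 1/12 s, in which the tool goes at most 41.7 mm and 7.16 degrees, less where a joint would pass 70% of its speed; a pose out of reach is approached as far as the arm can. A call with a gripper value outside its range is refused whole. OPENING is the opening in per cent of the stroke, from 0 (shut) to 100 (fully open), set as the call begins (- or left out, the last holds). The fingers move at their own pace and stop on an object; FORCE is the grip in N (left out, the last holds). Time passes only in rows, so rows that do not move let the fingers close. It gives the time, the measured TCP pose, the force and the opening at its end, in the units of the state.
- state(): the state, without advancing time (a new reading comes with each control period).
- read_camera(name): name is "scene" or "top" or "wrist"; returns a dict with "frame" (480x640x3 uint8, red, green, blue), "depth" (480x640 float32, mm along the optical axis (not along the pixel's ray), 0 where there is no reading), "camera_matrix" (3x3 intrinsics, pixels), "position" and "rotation" of the camera in the world; the wrist camera has in their place "tool_from_camera" (4x4, takes a point from camera to tool coordinates, whose origin is the TCP and whose axes are the tool frame's). Camera axes: x right, y up, looking along -z (the intrinsics and any distortion apply to the point x, -y, -z); pixel columns grow to the right and rows downward; lengths in mm; the calibration is good to about 2 mm. A picture is of the moment at which its call begins: read the wrist's pose just before it.
- sign_off(): hands the job in, once; it reports no verdict.
Trained networks look in the newest picture that a camera, given by its name, has taken for a name from the list of things; names that differ only in an ending like _2 or _b are one class to them, and where a whole thing is asked for, a point or a joint stands for the part that bears it (a point fixed in the world has none). Each returns a list of dicts, best first, with "p" (0 to 1); they miss things now and then, are a little off and sometimes report something else, mostly with a low value. They report only what shows in the picture. A call takes as long as a camera call. They do not tell look-alikes from the thing itself.
- silhouettes(camera, label): "region" (480x640 bool, what is visible of it) and "position" ([column, row] in pixels, amid what is visible of it).
The state is a dict: "t": time; "joint_pos": joint angles; "qd": joint speeds; "effort": joint torques, N m; "eef_pos": TCP position; "eef_rot": TCP orientation; "wrist_force": force on the tool from outside, world axes, zero at the start; "ft_torque": the same for the moment, N m; "width": finger opening in mm.
Only numpy, scipy, OpenCV 4.12 (cv2) and the standard library are available. Lean on these libraries where they do the work, as an engineer would, in place of code of your own. Each camera call takes 0.05 s, during which the arm holds its last target.

### The job

Load the jars standing on the worktop (two or three of them) into the jar warmer through its front opening, the widest first and the slimmest last, each upright in the cup of its own size, turning the carousel by its handle to bring each cup to the opening. Then turn the carousel to its closed click, so that no cup is in the opening, and press the three keys fully one at a time, the small one first, then the medium one, then the large one. Leave everything else on the worktop where it is.

Things in the scene. Friction and masses are not known exactly. Their poses are not given: they have to be found in the camera images.
- warmer: jar warmer, fixed: white round base 330 mm across. A clear cover (wall 155 mm from the axis, roof from 55 mm outwards, its top 154 and underside 149 mm above the worktop) surrounds the carousel but for an opening of 116 degrees, open in front and above, centred on this body's -x. Jars go in only there. Origin on the turning axis at the worktop, z up
- carousel (a joint): carousel angle (rad), counter-clockwise seen from above, -0.08 to 3.22. A click mechanism holds it at four places: 0 = wide cup in the middle of the opening, 1.047 = middle cup, 2.094 = slim cup, 3.142 = closed (blank part in the opening, all cups under the cover). Let go within 0.4 of a click it settles there in 1 s (to 0.03 rad); turning takes up to 0.35 N m
- handle (a point): centre of the carousel's black grip bar, on the turning axis above the cover, 191 mm above the worktop; the bar is 76 mm long along this point's x, 14 mm thick along y, 34 mm high, on a stem 18 mm across. Turns with the carousel; at joint value 0 its axes are those of warmer
- cup_wide (a point): centre of the floor of the cup for the widest jar: a grey collar on the carousel, 30 mm high, inside diameter 72 mm, outside 80 mm; 100 mm from the turning axis, 46 mm above the worktop. The point turns with the carousel
- cup_mid (a point): centre of the floor of the cup for the middle jar: a grey collar on the carousel, 30 mm high, inside diameter 62 mm, outside 70 mm; 100 mm from the turning axis, 46 mm above the worktop. The point turns with the carousel
- cup_slim (a point): centre of the floor of the cup for the slimmest jar: a grey collar on the carousel, 30 mm high, inside diameter 52 mm, outside 60 mm; 100 mm from the turning axis, 46 mm above the worktop. The point turns with the carousel
- jar_wide: the widest jar, may be absent: white ceramic, heavy-bottomed, with a closed steel lid, straight and round, 66 mm across, 85 mm high (lid included; the lid, the top 13 mm, is 2 mm less across), about 350 g. Origin at the centre of its underside, z up along its axis
- jar_mid: the middle jar, may be absent: white ceramic, heavy-bottomed, with a closed steel lid, straight and round, 56 mm across, 85 mm high (lid included; the lid, the top 13 mm, is 2 mm less across), about 300 g. Origin at the centre of its underside, z up along its axis
- jar_slim: the slimmest jar, may be absent: white ceramic, heavy-bottomed, with a closed steel lid, straight and round, 46 mm across, 85 mm high (lid included; the lid, the top 13 mm, is 2 mm less across), about 250 g. Origin at the centre of its underside, z up along its axis
- key_small (a joint): travel of the small key (m): 0 up, 0.006 fully down; a spring returns it; fully down takes 5 N
- key_small_top (a point): centre of the top face of the small key, a round black key 20 mm across that is pressed straight down, on the white key box
- key_medium (a joint): travel of the medium key (m): 0 up, 0.006 fully down; a spring returns it; fully down takes 5 N
- key_medium_top (a point): centre of the top face of the medium key, a round black key 30 mm across that is pressed straight down, on the white key box
- key_large (a joint): travel of the large key (m): 0 up, 0.006 fully down; a spring returns it; fully down takes 5 N
- key_large_top (a point): centre of the top face of the large key, a round black key 42 mm across that is pressed straight down, on the white key box
- keybox: white key box, fixed, 100 mm (x) by 210 mm (y) by 35 mm high, with three keys in a row along its y axis, 65 mm apart, in any order. Origin at the centre of its underside
- egg_cup: bystander: blue plastic egg cup, 50 mm across, 58 mm high; origin at the centre of its underside
- mug: bystander: white ceramic mug, 80 mm across, 95 mm high, with a side handle (reaching about 75 mm from its axis); origin at the centre of its underside
- canister: bystander: closed aluminium canister, 84 mm across, 130 mm high; origin at the centre of its underside
- teaspoon: bystander: stainless teaspoon, 140 mm long, lying flat; origin at the centre of its underside
- saucer: bystander: white saucer, 140 mm across, 18 mm high; origin at the centre of its underside
- oil_bottle: bystander: closed brown oil bottle, 52 mm across, 160 mm high; origin at the centre of its underside
Mind the look-alikes: they are no part of the job. Leave any red or yellow look-alike of the jar_slim alone.

How it is judged:
By the outcome, as a careful person would: the job done as asked, in the order asked, and still so for the second after the job is handed in, with the robot touching nothing.
Of jar_wide, jar_mid, jar_slim only 2 to 3 are there at a start; the rules pass over those that are not, and their reading is None.
At some moment in a run one of jar_wide, jar_mid, jar_slim may be knocked a few centimetres aside while the robot is not near it.
It also fails if it takes over 210 s, if anything falls off the work surface, if the arm or the gripper's body presses on something with over 40 N, if the wrist force passes 120 N, or if a joint passes its speed limit or range.

## Working session

There is one attempt and no reset: what is moved stays moved. The work goes in short steps, Python scripts to look and compute and a shell command to move; the robot and the scene stay as the last step left them, time stands still between calls to the robot, and variables do not carry over. Pictures are saved under pics/ and viewed, and the job is handed in when it is done.

```bash
ls -la; mkdir -p pics; python3 - <<'E'
from bench import state, read_camera
import cv2
print(state())
for n in ["scene","top","wrist"]:
    r=read_camera(n); cv2.imwrite(f"pics/{n}0.png", r["frame"][:,:,::-1])
    print(n,r["camera_matrix"].tolist(),{k:(v.tolist() if hasattr(v,'tolist') else v) for k,v in r.items() if k not in("frame","depth","camera_matrix")})
E
```

```text
total 12
drwxr-xr-x  3 agent agent 4096 Dec  6 17:51 .
drwxr-xr-x 23 root  root  4096 Dec  6 17:51 ..
drwxr-xr-x  2 agent agent 4096 Dec  6 17:51 pics
{'t': 0.0, 'joint_pos': array([ 1.03634275,  0.60014454, -0.00257504,  1.60012881,  0.00180843,
        0.94291456, -0.07978483]), 'qd': array([-0.00087468, -0.00032249,  0.00146689, -0.0012984 ,  0.00059239,
       -0.00019898,  0.00048693]), 'effort': array([ 8.20782043e-04, -7.76439500e+01,  1.56493664e+00, -2.58000112e+01,
        1.23605088e-02,  8.97817954e-03,  1.84541005e-05]), 'eef_pos': array([ 320.1914908 , -649.93047847,  230.40286327]), 'eef_rot': array([-0.15993135, -0.68848445, -0.16100286,  0.68883177]), 'wrist_force': array([-0.11596847,  0.01555518,  0.1663025 ]), 'ft_torque': array([0.03542141, 0.01836246, 0.04969208]), 'width': 85.58002690999456}
scene [[459.1535482741417, 0.0, 321.58188163740857], [0.0, 459.1535482741417, 235.18068852164086], [0.0, 0.0, 1.0]] {'position': [1110.2804474379745, 167.8686544793813, 1089.3943727583153], 'rotation': [0.5673708381145236, 0.1678961851029554, 0.24089096313925115, 0.7693326633927233]}
top [[610.2059232330978, 0.0, 319.63935106980546], [0.0, 610.2059232330978, 232.58243877587842], [0.0, 0.0, 1.0]] {'position': [395.5287963601028, -23.913111155517203, 1687.393732175118], 'rotation': [0.7087125275190488, 0.031609820836330425, -0.025800201028535016, -0.7043164929143315]}
wrist [[347.7090351069085, 0.0, 321.4813871070388], [0.0, 347.7090351069085, 240.12351803427987], [0.0, 0.0, 1.0]] {'tool_from_camera': [[-0.001417384645976697, 0.3256177091653139, -0.9455004487035933, -143.4080272637692], [0.9999988960195587, 0.0008832882917206507, -0.001194889724989844, 0.5900890326488994], [0.00044607222120018853, -0.9455010985079413, -0.32561860164899453, -84.32126241366868], [0.0, 0.0, 0.0, 1.0]]}
```

View pics/scene0.png

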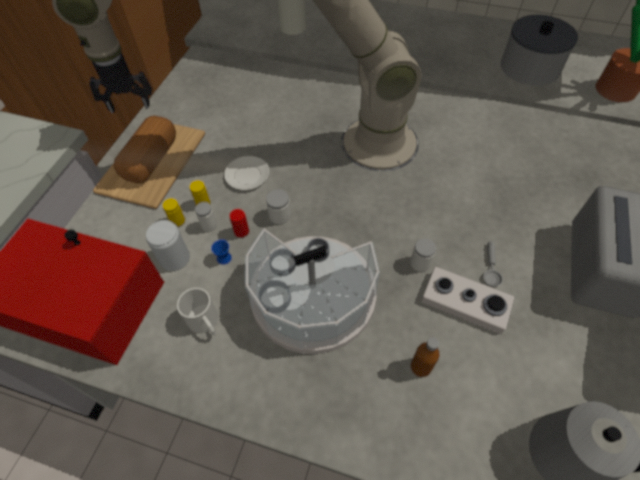

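View pics/top0.png

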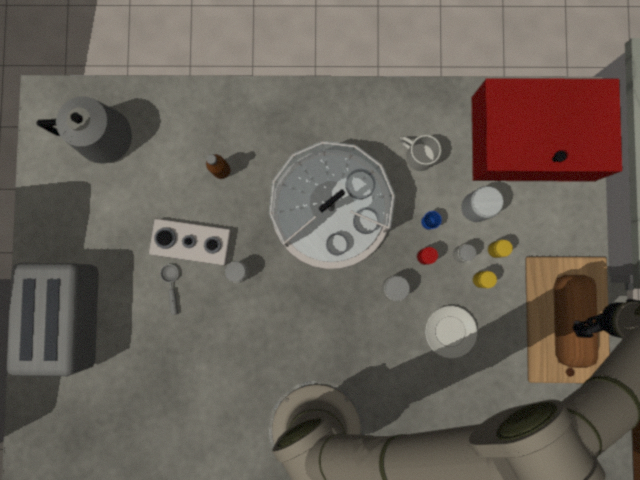

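View pics/wrist0.png

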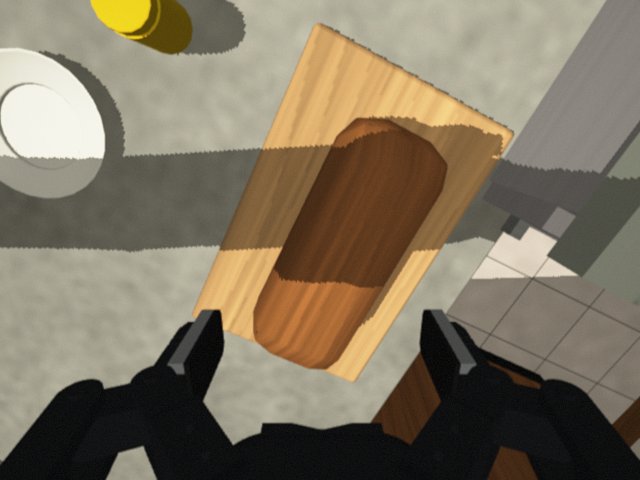

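```bash
cat > h.py <<'E'
import numpy as np, cv2
from scipy.spatial.transform import Rotation as R
from bench import state, read_camera, silhouettes
def rot(q): return R.from_quat([q[1],q[2],q[3],q[0]]).as_matrix()
def cloud(name, st=None):
    if name=="wrist": st=state()
    c=read_camera(name); K=c["camera_matrix"]; d=c["depth"].astype(float)
    v,u=np.mgrid[0:480,0:640]
    P=np.stack([(u-K[0,2])/K[0,0]*d, -(v-K[1,2])/K[1,1]*d, -d],-1)
    if name=="wrist":
        T=np.array(c["tool_from_camera"]); P=P@T[:3,:3].T+T[:3,3]
        P=P@rot(st["eef_rot"]).T+st["eef_pos"]
    else:
        P=P@rot(c["rotation"]).T+np.array(c["position"])
    P[d==0]=np.nan
    return c,P
def proj(c,p):
    K=c["camera_matrix"]; q=(np.asarray(p)-np.array(c["position"]))@rot(c["rotation"])
    return np.stack([K[0,2]-K[0,0]*q[...,0]/q[...,2], K[1,2]+K[1,1]*q[...,1]/q[...,2]],-1)
def circ(xy):
    A=np.c_[2*xy,np.ones(len(xy))]; s=np.linalg.lstsq(A,(xy**2).sum(1),rcond=None)[0]
    return s[:2],np.sqrt(s[2]+s[:2]@s[:2])
E
python3 - <<'E'
from h import *
for cam in ["top","scene"]:
    c,P=cloud(cam)
    np.savez(f"{cam}0.npz",P=P,f=c["frame"])
    g=P[:,:,2]; print(cam,"table z",np.nanmedian(g[(P[:,:,0]>200)&(P[:,:,0]<900)&(abs(P[:,:,1])<500)]))
    for l in ["warmer","handle","cup_wide","cup_mid","cup_slim","jar_wide","jar_mid","jar_slim","key_small_top","key_medium_top","key_large_top","keybox","egg_cup","mug","canister","teaspoon","saucer","oil_bottle"]:
        for s in silhouettes(cam,l)[:5]:
            if s["p"]<.2: continue
            m=s["region"]; Q=P[m]; Q=Q[~np.isnan(Q[:,0])]
            zt=np.percentile(Q[:,2],95); T=Q[Q[:,2]>zt-4]
            ctr=(T[:,:2].max(0)+T[:,:2].min(0))/2
            print(l,round(s["p"],2),np.round(s["position"]),m.sum(),"ztop",zt.round(),"ctr",ctr.round(),"ext",np.ptp(T[:,:2],axis=0).round(), "med",np.median(T[:,:2],axis=0).round())
E
```

```text
top table z 3.41237746479635
warmer 0.93 [330. 205.] 12634 ztop 160.0 ctr [625. -40.] ext [259. 316.] med [638. -36.]
warmer 0.61 [430. 222.] 294 ztop 61.0 ctr [ 565. -309.] ext [47. 46.] med [ 558. -306.]
warmer 0.47 [218. 164.] 477 ztop 162.0 ctr [707. 266.] ext [24. 22.] med [707. 267.]
warmer 0.34 [236. 274.] 391 ztop 91.0 ctr [423. 212.] ext [47. 50.] med [423. 211.]
handle 0.86 [333. 230.] 4275 ztop 158.0 ctr [571. -11.] ext [106. 119.] med [594. -40.]
handle 0.43 [462. 255.] 322 ztop 90.0 ctr [ 476. -396.] ext [39. 43.] med [ 477. -397.]
cup_wide 0.85 [333. 232.] 4442 ztop 157.0 ctr [584. -58.] ext [130. 214.] med [594. -39.]
cup_mid 0.82 [335. 228.] 4311 ztop 155.0 ctr [601. -70.] ext [101. 141.] med [594. -41.]
cup_slim 0.72 [332. 226.] 4511 ztop 158.0 ctr [609. -58.] ext [175. 204.] med [596. -41.]
jar_wide 0.63 [397. 290.] 567 ztop 92.0 ctr [ 382. -212.] ext [62. 60.] med [ 384. -213.]
jar_mid 0.79 [236. 271.] 396 ztop 91.0 ctr [422. 212.] ext [50. 50.] med [423. 211.]
jar_slim 0.92 [485. 280.] 368 ztop 91.0 ctr [ 407. -450.] ext [42. 42.] med [ 407. -450.]
jar_slim 0.75 [
[... 3170 characters left out ...]
224. 252.] 377 ztop 59.0 ctr [ 564. -305.] ext [49. 49.] med [ 564. -305.]
egg_cup 0.38 [490. 274.] 472 ztop 21.0 ctr [373. 407.] ext [129.  44.] med [347. 396.]
mug 0.67 [196. 309.] 1321 ztop 95.0 ctr [ 746. -283.] ext [79. 79.] med [ 751. -276.]
canister 0.66 [168. 247.] 1531 ztop 132.0 ctr [ 605. -436.] ext [74. 75.] med [ 606. -437.]
teaspoon 0.63 [493. 273.] 427 ztop 21.0 ctr [373. 405.] ext [129.  40.] med [344. 396.]
saucer 0.57 [247. 176.] 1181 ztop 19.0 ctr [ 264. -362.] ext [139. 138.] med [ 256. -371.]
oil_bottle 0.95 [426. 357.] 843 ztop 160.0 ctr [707. 271.] ext [23. 23.] med [707. 272.]
oil_bottle 0.54 [309. 289.] 13188 ztop 157.0 ctr [625. -36.] ext [257. 313.] med [645. -22.]
```

```bash
python3 - <<'E'
from h import *
for cam in ["scene","top"]:
    d=np.load(cam+"0.npz"); P=d["P"]; f=d["f"]
    Q=P.reshape(-1,3); Q=Q[~np.isnan(Q[:,0])]
    c=np.array([597,-36.]) if cam=="scene" else np.array([597,-39.])
    r=np.hypot(*(Q[:,:2]-c).T); a=np.degrees(np.arctan2(Q[:,1]-c[1],Q[:,0]-c[0]))
    h=Q[(r<60)&(Q[:,2]>198)]
    print(cam,"handle n",len(h),h[:,:2].mean(0), (h[:,:2].max(0)+h[:,:2].min(0))/2)
    if len(h)>5:
        x=h[:,:2]-h[:,:2].mean(0); w,v=np.linalg.eigh(x.T@x); print("ang",np.degrees(np.arctan2(v[1,1],v[0,1])), "mod 180")
    # base disk edge
    k=(r>157)&(r<175)&(Q[:,2]>8)&(Q[:,2]<60); print("base z",np.percentile(Q[k,2],[5,50,95]))
    k=(r<175)&(Q[:,2]>140)&(Q[:,2]<170)
    print("cover",len(Q[k]));hh,_=np.histogram(a[k],bins=np.arange(-180,181,5)); print(hh)
    k=(r>60)&(r<140)&(Q[:,2]>70)&(Q[:,2]<86); print("collar", k.sum()); hh,_=np.histogram(a[k],bins=np.arange(-180,181,10)); print(hh)
img=cv2.resize(np.load("top0.npz")["f"][130:280,250:410,::-1],None,fx=4,fy=4,interpolation=cv2.INTER_CUBIC); cv2.imwrite("pics/topw.png",img)
img=cv2.resize(np.load("scene0.npz")["f"][220:355,230:390,::-1],None,fx=4,fy=4,interpolation=cv2.INTER_CUBIC); cv2.imwrite("pics/scw.png",img)
E
```

```text
scene handle n 235 [598.25006059 -35.09730655] [597.1162216  -35.00343446]
ang 128.62525053418813 mod 180
base z [12.05691024 29.44449105 54.60422695]
cover 8007
[  0   0   0   0   0   0   0   0   0   0   0   0  12 133 131 130 135 140
 143 130 143 138 148 151 143 142 177 158 169 159 175 156 187 182 183 181
 189 171 189 192 186 189 196 169 186 193 179 180 184 166 163 171 168 155
 156 154 149 151 140 144 138 148  55   0   0   0   0   0   0   0   0   0]
collar 106
[15 20 20  0  3  6  8 11  0  0  0  0  2  0  0  0  0  0  0  0  0  0  0  0
  0  0  0  0  0  0  0  0  0  0  0 21]
top handle n 178 [596.40872394 -39.42784967] [596.68561105 -39.89823379]
ang 129.5096802351283 mod 180
base z [10.36429618 30.05942584 38.55530515]
cover 7066
[  1   0   0   2   0   0   0   2   0   0   0   2   2 152 146 148 155 149
 146 124 147 144 149 142 146 123 151 142 144 148 144 121 147 143 140 130
 160 114 146 143 142 143 147 119 148 145 142 143 144 134 145 137 146 149
 142 136 130 145 146 147 146 154  82   0   0   0   0   0   1   0   0   0]
collar 182
[21 22 26  0  5 38 22  2  0  0  1  0  7  9  0  0  0  0  0  0  0  0  0  0
  0  0  0  0  0  0  0  0  0  0  0 29]
```

View pics/topw.png

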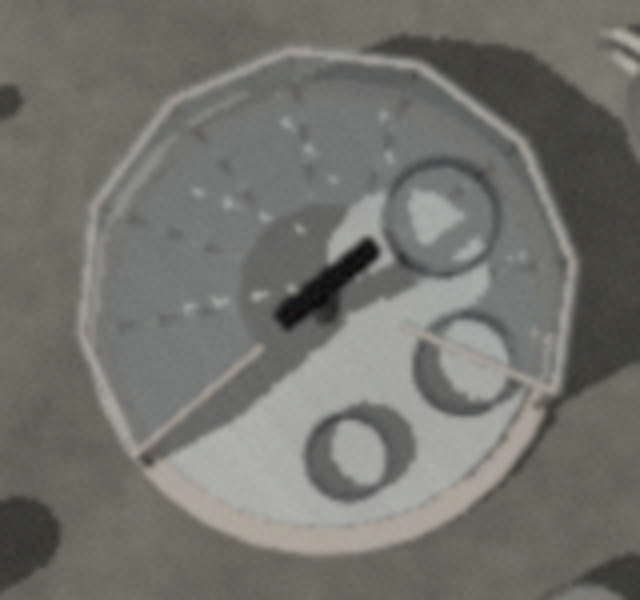

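View pics/scw.png

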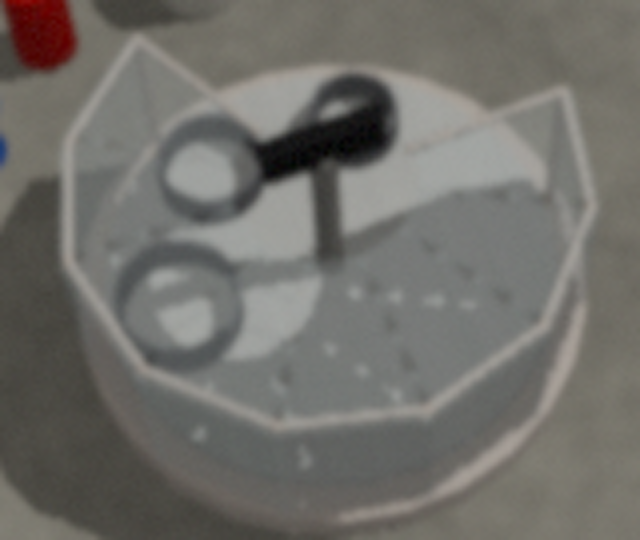

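```bash
cat > go.py <<'E'
# usage: go.py X Y Z [yawdeg of tool y axis (mod 180)]  -> turn about tool x (after fixing tilt), then shift in tool axes after the turn
import sys
from h import *
def info():
    s=state(); M=rot(s["eef_rot"]); return s,M
def plan(X,Y,Z,yaw=None,mod=180):
    s,M=info()
    if yaw is None:
        yaw=np.degrees(np.arctan2(M[1,1],M[0,1])); mod=360
    y0=np.degrees(np.arctan2(M[1,1],M[0,1]))
    d=(yaw-y0+mod/2)%mod-mod/2
    a=np.radians(y0+d); ty=np.array([np.cos(a),np.sin(a),0]); tx=np.array([0,0,-1.]); tz=np.cross(tx,ty)
    Mt=np.c_[tx,ty,tz]
    rv=R.from_matrix(M.T@Mt).as_rotvec()
    sh=Mt.T@(np.array([X,Y,Z])-s["eef_pos"])
    n=max(1,int(np.ceil(np.linalg.norm(rv)/0.122)))
    m=max(1,int(np.ceil(np.linalg.norm(sh)/41)))
    print(f"t={s['t']:.1f} tcp {s['eef_pos'].round(1)} yaw_y {y0:.1f} q1 {s['joint_pos'][0]:.2f} q7 {s['joint_pos'][6]:.2f} w {s['width']:.1f} F {s['wrist_force'].round(1)}")
    print(f"turn rotvec {rv.round(3)} -> {n} rows of {(rv/n).round(4)}; shift(tool, mm) {sh.round(1)} -> {m} rows of {(sh/m/1000).round(4)} m")
if __name__=="__main__":
    a=[float(v) for v in sys.argv[1:]]
    plan(*a)
E
python3 go.py 470 -200 330 38.6; python3 -c "
from go import *
s,M=info();print(M.round(3))"
```

```text
t=2.0 tcp [ 320.4 -650.3  231.3] yaw_y -63.8 q1 1.04 q7 -0.08 w 85.4 F [-0.6  0.7  0. ]
turn rotvec [ 1.355  0.    -0.   ] -> 12 rows of [ 0.1129  0.     -0.    ]; shift(tool, mm) [ -98.7 -397.9  258.6] -> 12 rows of [-0.0082 -0.0332  0.0216] m
[[-0.     0.442 -0.897]
 [ 0.    -0.897 -0.442]
 [-1.    -0.     0.   ]]
```

```bash
python3 -m creep '[{"wx":0.113,"x":-0.01},{"wx":0.113,"x":-0.01},{"wx":0.113,"x":-0.01},{"wx":0.113,"x":-0.01},{"wx":0.113,"x":-0.01},{"wx":0.113,"x":-0.01},{"wx":0.113,"x":-0.01}]' && python3 -m creep '[{"wx":0.113},{"wx":0.113},{"wx":0.113},{"wx":0.113},{"wx":0.113}]'; python3 go.py 597 -37 300 38.6
```

```text
t=2.0 tcp [ 320.4 -650.3  231.3] yaw_y -63.8 q1 1.04 q7 -0.08 w 85.4 F [-0.6  0.7  0. ]
turn rotvec [ 1.355  0.    -0.   ] -> 12 rows of [ 0.1129  0.     -0.    ]; shift(tool, mm) [ -68.7 -598.8  306.8] -> 17 rows of [-0.004  -0.0352  0.018 ] m$[0]: bad value
```

```bash
sed -i 's/mod=180/mod=360/' go.py; python3 -m creep '[{"x":-0.01,"y":0,"z":0,"wx":-0.119,"wy":0,"wz":0}]'; python3 -m creep --help; python3 go.py 597 -37 300 38.6
```

```text
t: 2.13
eef_pos: [320.2, -649.3, 239.4]
eef_rot: [-0.2, -0.678, -0.202, 0.678]
wrist_force: [0.3, 0.5, 0.1]
width: 85.4
t=2.1 tcp [ 320.2 -649.3  239.4] yaw_y -57.0 q1 1.06 q7 0.02 w 85.4 F [0.3 0.5 0.1]
turn rotvec [-1.669 -0.003  0.002] -> 14 rows of [-0.1192 -0.0002  0.0002]; shift(tool, mm) [ -60.6  598.3 -305.9] -> 17 rows of [-0.0036  0.0352 -0.018 ] minvalid input: not JSON, or not a number
```

```bash
python3 -m creep '[{"x":-0.01,"y":0,"z":0,"wx":-0.119,"wy":0,"wz":0},{"x":-0.01,"y":0,"z":0,"wx":-0.119,"wy":0,"wz":0},{"x":-0.01,"y":0,"z":0,"wx":-0.119,"wy":0,"wz":0},{"x":-0.01,"y":0,"z":0,"wx":-0.119,"wy":0,"wz":0},{"x":-0.01,"y":0,"z":0,"wx":-0.119,"wy":0,"wz":0},{"x":-0.01,"y":0,"z":0,"wx":-0.119,"wy":0,"wz":0},{"x":0,"y":0,"z":0,"wx":-0.119,"wy":0,"wz":0}]' && python3 -m creep '[{"x":0,"y":0,"z":0,"wx":-0.119,"wy":0,"wz":0},{"x":0,"y":0,"z":0,"wx":-0.119,"wy":0,"wz":0},{"x":0,"y":0,"z":0,"wx":-0.119,"wy":0,"wz":0},{"x":0,"y":0,"z":0,"wx":-0.119,"wy":0,"wz":0},{"x":0,"y":0,"z":0,"wx":-0.119,"wy":0,"wz":0},{"x":0,"y":0,"z":0,"wx":-0.119,"wy":0,"wz":0},{"x":0,"y":0,"z":0,"wx":-0.119,"wy":0,"wz":0}]'; python3 go.py 597 -37 300 38.6
```

```text
t: 2.72
eef_pos: [320.8, -651.1, 303.7]
eef_rot: [-0.461, -0.537, -0.459, 0.538]
wrist_force: [1.1, -0.1, -0.4]
width: 85.7
t: 3.3
eef_pos: [320.3, -650.4, 301.3]
eef_rot: [0.638, 0.305, 0.638, -0.305]
wrist_force: [0.7, 0.3, -0.4]
width: 85.1
t=3.3 tcp [ 320.3 -650.4  301.3] yaw_y 38.8 q1 1.32 q7 1.47 w 85.1 F [ 0.7  0.3 -0.4]
turn rotvec [0.004 0.    0.   ] -> 1 rows of [0.004  0.     0.0002]; shift(tool, mm) [   1.3  598.9 -306.8] -> 17 rows of [ 0.0001  0.0352 -0.018 ] m
```

```bash
python3 -m creep '[{"x":0,"y":0.0353,"z":-0.018,"wx":0,"wy":0,"wz":0},{"x":0,"y":0.0353,"z":-0.018,"wx":0,"wy":0,"wz":0},{"x":0,"y":0.0353,"z":-0.018,"wx":0,"wy":0,"wz":0},{"x":0,"y":0.0353,"z":-0.018,"wx":0,"wy":0,"wz":0},{"x":0,"y":0.0353,"z":-0.018,"wx":0,"wy":0,"wz":0},{"x":0,"y":0.0353,"z":-0.018,"wx":0,"wy":0,"wz":0},{"x":0,"y":0.0353,"z":-0.018,"wx":0,"wy":0,"wz":0},{"x":0,"y":0.0353,"z":-0.018,"wx":0,"wy":0,"wz":0}]' && python3 -m creep '[{"x":0,"y":0.0353,"z":-0.018,"wx":0,"wy":0,"wz":0},{"x":0,"y":0.0353,"z":-0.018,"wx":0,"wy":0,"wz":0},{"x":0,"y":0.0353,"z":-0.018,"wx":0,"wy":0,"wz":0},{"x":0,"y":0.0353,"z":-0.018,"wx":0,"wy":0,"wz":0},{"x":0,"y":0.0353,"z":-0.018,"wx":0,"wy":0,"wz":0},{"x":0,"y":0.0353,"z":-0.018,"wx":0,"wy":0,"wz":0},{"x":0,"y":0.0353,"z":-0.018,"wx":0,"wy":0,"wz":0},{"x":0,"y":0.0353,"z":-0.018,"wx":0,"wy":0,"wz":0}]'; python3 go.py 597 -37 300 38.6
```

```text
t: 3.97
eef_pos: [452.1, -360.2, 301.5]
eef_rot: [0.637, 0.307, 0.637, -0.307]
wrist_force: [0.9, -0.4, -0.2]
width: 85.1
t: 4.63
eef_pos: [583.6, -71.6, 301.5]
eef_rot: [0.637, 0.307, 0.637, -0.307]
wrist_force: [0.4, -1.2, -0.0]
width: 85.4
t=4.6 tcp [583.6 -71.6 301.5] yaw_y 38.5 q1 0.45 q7 0.41 w 85.4 F [ 0.4 -1.2 -0. ]
turn rotvec [-0.002  0.001 -0.   ] -> 1 rows of [-0.002   0.0006 -0.0001]; shift(tool, mm) [  1.5  32.1 -18.7] -> 1 rows of [ 0.0015  0.0321 -0.0187] m
```

```bash
python3 -m creep '[{"x":0,"y":0.032,"z":-0.0187,"wx":0,"wy":0,"wz":0},{"x":0,"y":0,"z":0,"wx":0,"wy":0,"wz":0},{"x":0,"y":0,"z":0,"wx":0,"wy":0,"wz":0}]' ; python3 - <<'E'
from h import *
c,P=cloud("wrist"); cv2.imwrite("pics/w1.png",c["frame"][:,:,::-1]); np.savez("w1.npz",P=P,f=c["frame"])
Q=P.reshape(-1,3);Q=Q[~np.isnan(Q[:,0])]
print(state()["eef_pos"])
r=np.hypot(Q[:,0]-597,Q[:,1]+37)
h=Q[(r<60)&(Q[:,2]>195)&(Q[:,2]<225)]; rr=cv2.minAreaRect(h[:,:2].astype(np.float32)); print(len(h),rr,np.median(h[:,2]))
E
```

```text
t: 4.88
eef_pos: [597.0, -35.9, 301.3]
eef_rot: [0.638, 0.306, 0.638, -0.305]
wrist_force: [-0.9, -0.6, -0.8]
width: 85.3
[596.49375461 -38.2317134  301.08106132]
1900 ((596.9288940429688, -37.56544494628906), (13.482440948486328, 75.86561584472656), 39.00981903076172) 208.703497582838
```

View pics/w1.png

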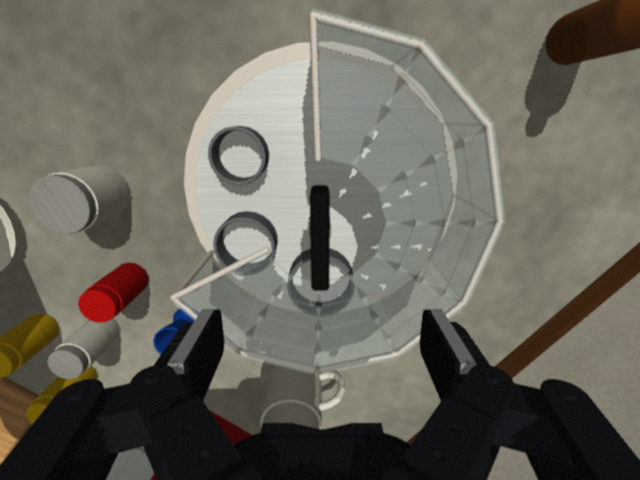

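```bash
python3 - <<'E'
from h import *
P=np.load("w1.npz")["P"];Q=P.reshape(-1,3);Q=Q[~np.isnan(Q[:,0])]
c=np.array([596.9,-37.6]); r=np.hypot(*(Q[:,:2]-c).T); a=np.degrees(np.arctan2(Q[:,1]-c[1],Q[:,0]-c[0]))%360
k=(r>60)&(r<165)&(Q[:,2]>149)&(Q[:,2]<162)
hh,_=np.histogram(a[k],bins=np.arange(0,361,2)); print(hh[55:135]); 
s=a[k][(a[k]>100)&(a[k]<180)]; print("edges",np.percentile(s,99.5), np.percentile(a[k][(a[k]>180)&(a[k]<290)],.5))
for lo,hi in((160,215),(215,280)):
    k=(r>55)&(r<148)&(Q[:,2]>72)&(Q[:,2]<84)&(a>lo)&(a<hi)
    p,rad=circ(Q[k,:2]); print(k.sum(),p,rad,np.median(Q[k,2]),"r,ang",np.hypot(*(p-c)),np.degrees(np.arctan2(*(p-c)[::-1]))%360)
s=np.median(Q[(r<110)&(r>60)&(a>140)&(a<165)&(Q[:,2]<60),2]); print("plate z",s)
E
python3 go.py 596.9 -37.6 174 39
```

```text
[673 669 674 681 679 696 692 715 716 722 665  48   0   0   0   0   0   0
   0   0   0   0   0   0   0   0   0   0   0   0   0   0   0   0   0   0
   0   0   0   0   0   0   0   0   0   0   0   0   0   0   0   0   0   0
   0   0   0   0   0   0   0   0   0   0   0   0   0 201 425 406 397 370
 380 308 250 230 251 260 293 312]
edges 131.95707378174296 245.14992308712593
748 [499.12640994 -52.90222254] 27.66621074563209 76.61170782115943 r,ang 98.96379604531091 188.89501624416968
526 [ 561.73593657 -130.2045014 ] 32.700920324983215 76.68922563934095 r,ang 99.05607016629939 249.20707625832424
plate z 46.8923488237937
t=4.9 tcp [596.5 -38.2 301.1] yaw_y 38.6 q1 0.39 q7 0.35 w 85.5 F [-0.  -0.6 -0.4]
turn rotvec [-0.007 -0.     0.001] -> 1 rows of [-0.0069 -0.      0.0005]; shift(tool, mm) [127.1   0.7  -0.2] -> 4 rows of [ 0.0318  0.0002 -0.0001] m
```

```bash
python3 -m creep '[{"x":0.032,"y":0,"z":0,"wx":-0.007,"wy":0,"wz":0},{"x":0.032,"y":0.0007,"z":0,"wx":0,"wy":0,"wz":0},{"x":0.032,"y":0,"z":0,"wx":0,"wy":0,"wz":0},{"x":0.029,"y":0,"z":0,"wx":0,"wy":0,"wz":0},{"x":0,"y":0,"z":0,"wx":0,"wy":0,"wz":0}]' 40 && python3 -m creep '[{"x":0,"y":0,"z":0,"wx":0,"wy":0,"wz":0},{"x":0,"y":0,"z":0,"wx":0,"wy":0,"wz":0},{"x":0,"y":0,"z":0,"wx":0,"wy":0,"wz":0},{"x":0,"y":0,"z":0,"wx":0,"wy":0,"wz":0},{"x":0,"y":0,"z":0,"wx":0,"wy":0,"wz":0},{"x":0,"y":0,"z":0,"wx":0,"wy":0,"wz":0},{"x":0,"y":0,"z":0,"wx":0,"wy":0,"wz":0},{"x":0,"y":0,"z":0,"wx":0,"wy":0,"wz":0}]' 0 50; python3 go.py 596.9 -37.6 174 39
```

```text
t: 5.35
eef_pos: [593.7, -41.1, 171.3]
eef_rot: [0.635, 0.304, 0.64, -0.307]
wrist_force: [-0.2, -0.5, -0.1]
width: 34.2
t: 6.02
eef_pos: [598.0, -38.6, 177.3]
eef_rot: [0.639, 0.305, 0.637, -0.305]
wrist_force: [5.3, -0.5, -1.4]
width: 13.7
t=6.0 tcp [598.  -38.6 177.3] yaw_y 38.9 q1 0.33 q7 0.25 w 13.7 F [ 5.3 -0.5 -1.4]
turn rotvec [-0.002  0.002 -0.002] -> 1 rows of [-0.002   0.0018 -0.0015]; shift(tool, mm) [ 3.3 -0.3 -1.5] -> 1 rows of [ 0.0033 -0.0003 -0.0015] m
```

```bash
python3 -m creep '[{"x":0,"y":0,"z":0,"wx":0.0875,"wy":0,"wz":0},{"x":0,"y":0,"z":0,"wx":0.0875,"wy":0,"wz":0},{"x":0,"y":0,"z":0,"wx":0.0875,"wy":0,"wz":0},{"x":0,"y":0,"z":0,"wx":0.0875,"wy":0,"wz":0},{"x":0,"y":0,"z":0,"wx":0.0875,"wy":0,"wz":0},{"x":0,"y":0,"z":0,"wx":0.0875,"wy":0,"wz":0},{"x":0,"y":0,"z":0,"wx":0.0875,"wy":0,"wz":0},{"x":0,"y":0,"z":0,"wx":0.0875,"wy":0,"wz":0}]';  python3 go.py 596.9 -37.6 174 39
```

```text
t: 6.68
eef_pos: [596.6, -39.0, 177.2]
eef_rot: [-0.494, -0.506, -0.493, 0.507]
wrist_force: [-0.6, -1.6, 1.9]
width: 13.5
t=6.7 tcp [596.6 -39.  177.2] yaw_y -1.5 q1 0.20 q7 -0.31 w 13.5 F [-0.6 -1.6  1.9]
turn rotvec [-0.706  0.001  0.001] -> 6 rows of [-0.1177  0.0002  0.0002]; shift(tool, mm) [ 3.2  1.2 -0.9] -> 1 rows of [ 0.0032  0.0012 -0.0009] m
```

```bash
python3 -m creep '[{"x":0,"y":0,"z":0,"wx":0.0875,"wy":0,"wz":0},{"x":0,"y":0,"z":0,"wx":0.0875,"wy":0,"wz":0},{"x":0,"y":0,"z":0,"wx":0.0875,"wy":0,"wz":0},{"x":0,"y":0,"z":0,"wx":0.0875,"wy":0,"wz":0},{"x":0,"y":0,"z":0,"wx":0.0875,"wy":0,"wz":0},{"x":0,"y":0,"z":0,"wx":0.0875,"wy":0,"wz":0},{"x":0,"y":0,"z":0,"wx":0.0875,"wy":0,"wz":0},{"x":0,"y":0,"z":0,"wx":0.0875,"wy":0,"wz":0}]';  python3 -m creep '[{"x":0,"y":0,"z":0,"wx":0.0875,"wy":0,"wz":0},{"x":0,"y":0,"z":0,"wx":0.0875,"wy":0,"wz":0},{"x":0,"y":0,"z":0,"wx":0.0875,"wy":0,"wz":0},{"x":0,"y":0,"z":0,"wx":0.0875,"wy":0,"wz":0},{"x":0,"y":0,"z":0,"wx":0.0875,"wy":0,"wz":0},{"x":0,"y":0,"z":0,"wx":0.0875,"wy":0,"wz":0},{"x":0,"y":0,"z":0,"wx":0.0875,"wy":0,"wz":0},{"x":0,"y":0,"z":0,"wx":0.0875,"wy":0,"wz":0}]';  python3 go.py 596.9 -37.6 260 -81.4
```

```text
t: 7.35
eef_pos: [595.1, -38.6, 177.1]
eef_rot: [-0.29, -0.644, -0.291, 0.646]
wrist_force: [-5.0, -1.8, 7.0]
width: 13.9
t: 8.02
eef_pos: [594.3, -37.2, 177.1]
eef_rot: [-0.051, -0.704, -0.052, 0.707]
wrist_force: [-7.8, 3.4, 9.3]
width: 13.4
t=8.0 tcp [594.3 -37.2 177.1] yaw_y -81.6 q1 -0.08 q7 -1.40 w 13.4 F [-7.8  3.4  9.3]
turn rotvec [-0.004  0.004  0.002] -> 1 rows of [-0.0039  0.0045  0.0023]; shift(tool, mm) [-82.9   0.8  -2.5] -> 3 rows of [-0.0276  0.0003 -0.0008] m
```

```bash
python3 -m creep '[{"x":0,"y":0,"z":0,"wx":0,"wy":0,"wz":0},{"x":0,"y":0,"z":0,"wx":0,"wy":0,"wz":0},{"x":0,"y":0,"z":0,"wx":0,"wy":0,"wz":0},{"x":-0.02,"y":0,"z":0,"wx":0,"wy":0,"wz":0},{"x":-0.04,"y":0,"z":0,"wx":0,"wy":0,"wz":0},{"x":-0.04,"y":0,"z":0,"wx":0,"wy":0,"wz":0},{"x":-0.0,"y":0,"z":0,"wx":0,"wy":0,"wz":0}]' 40;  python3 go.py 498 -52 300 98.5
python3 - <<'E'
from h import *
for i in range(1):
    c,P=cloud("wrist"); cv2.imwrite("pics/w2.png",c["frame"][:,:,::-1])
    c2,P2=cloud("scene")
    for l in ["jar_wide","jar_mid","jar_slim"]:
        for s in silhouettes("scene",l)[:4]:
            m=s["region"]; Q=P2[m]; Q=Q[~np.isnan(Q[:,0])]; zt=np.percentile(Q[:,2],95); T=Q[Q[:,2]>zt-4]
            print(l,round(s["p"],2),zt.round(),((T[:,:2].max(0)+T[:,:2].min(0))/2).round(),np.ptp(T[:,:2],axis=0).round())
    Q=P.reshape(-1,3);Q=Q[~np.isnan(Q[:,0])];r=np.hypot(Q[:,0]-597,Q[:,1]+37)
    h=Q[(r<60)&(Q[:,2]>195)&(Q[:,2]<225)]; print(cv2.minAreaRect(h[:,:2].astype(np.float32)))
E
```

```text
t: 8.6
eef_pos: [600.3, -38.9, 283.7]
eef_rot: [0.053, 0.709, 0.053, -0.701]
wrist_force: [1.5, -1.1, 0.3]
width: 34.2
t=8.6 tcp [600.3 -38.9 283.7] yaw_y -81.4 q1 -0.09 q7 -1.41 w 34.2 F [ 1.5 -1.1  0.3]
turn rotvec [-3.14e+00  2.00e-03 -1.60e-02] -> 26 rows of [-1.208e-01  1.000e-04 -6.000e-04]; shift(tool, mm) [ -16.3    2.2 -103.1] -> 3 rows of [-0.0054  0.0007 -0.0344] m
jar_wide 0.55 88.0 [ 485. -162.] [266. 154.]
jar_mid 0.81 87.0 [423. 217.] [54. 51.]
jar_slim 0.74 208.0 [597. -30.] [77. 33.]
jar_slim 0.67 87.0 [ 476. -392.] [43. 42.]
jar_slim 0.64 87.0 [ 422. -437.] [75. 58.]
jar_slim 0.63 87.0 [ 470. -293.] [40. 41.]
((597.6659545898438, -37.49956512451172), (75.31547546386719, 13.970010757446289), 8.507423400878906)
```

View pics/w2.png

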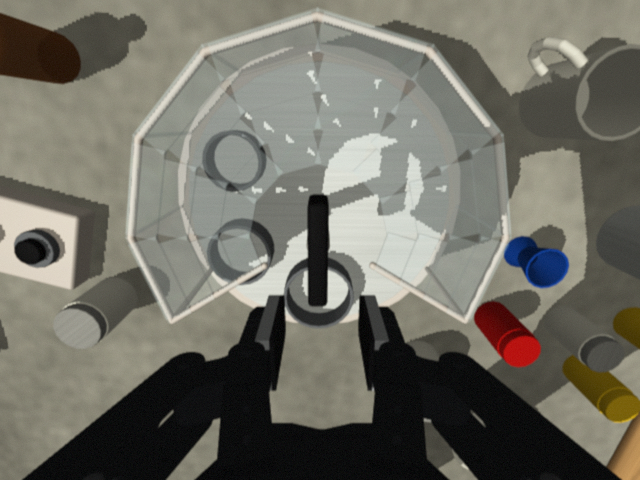

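```bash
python3 -m creep '[{"x":0,"y":0,"z":0,"wx":-0.1187,"wy":0,"wz":0},{"x":0,"y":0,"z":0,"wx":-0.1187,"wy":0,"wz":0},{"x":0,"y":0,"z":0,"wx":-0.1187,"wy":0,"wz":0},{"x":0,"y":0,"z":0,"wx":-0.1187,"wy":0,"wz":0},{"x":0,"y":0,"z":0,"wx":-0.1187,"wy":0,"wz":0},{"x":0,"y":0,"z":0,"wx":-0.1187,"wy":0,"wz":0},{"x":0,"y":0,"z":0,"wx":-0.1187,"wy":0,"wz":0},{"x":0,"y":0,"z":0,"wx":-0.1187,"wy":0,"wz":0}]' 100;python3 -m creep '[{"x":0,"y":0,"z":0,"wx":-0.1187,"wy":0,"wz":0},{"x":0,"y":0,"z":0,"wx":-0.1187,"wy":0,"wz":0},{"x":0,"y":0,"z":0,"wx":-0.1187,"wy":0,"wz":0},{"x":0,"y":0,"z":0,"wx":-0.1187,"wy":0,"wz":0},{"x":0,"y":0,"z":0,"wx":-0.1187,"wy":0,"wz":0},{"x":0,"y":0,"z":0,"wx":-0.1187,"wy":0,"wz":0},{"x":0,"y":0,"z":0,"wx":-0.1187,"wy":0,"wz":0},{"x":0,"y":0,"z":0,"wx":-0.1187,"wy":0,"wz":0}]';python3 -m creep '[{"x":0,"y":0,"z":0,"wx":-0.1187,"wy":0,"wz":0},{"x":0,"y":0,"z":0,"wx":-0.1187,"wy":0,"wz":0},{"x":0,"y":0,"z":0,"wx":-0.1187,"wy":0,"wz":0},{"x":0,"y":0,"z":0,"wx":-0.1187,"wy":0,"wz":0},{"x":0,"y":0,"z":0,"wx":-0.1187,"wy":0,"wz":0},{"x":0,"y":0,"z":0,"wx":-0.1187,"wy":0,"wz":0},{"x":0,"y":0,"z":0,"wx":-0.1187,"wy":0,"wz":0}]'
python3 go.py 400 -190 260 75
```

```text
t: 9.52
eef_pos: [596.4, -38.4, 274.7]
eef_rot: [-0.371, -0.601, -0.372, 0.603]
wrist_force: [-1.0, -0.3, 0.2]
width: 85.4
t: 10.18
eef_pos: [596.4, -38.4, 274.7]
eef_rot: [0.604, 0.365, 0.606, -0.366]
wrist_force: [-0.5, 0.3, -0.2]
width: 85.5
t: 10.77
eef_pos: [596.4, -38.4, 274.7]
eef_rot: [0.7, 0.09, 0.702, -0.09]
wrist_force: [-0.1, 0.6, 0.2]
width: 85.7
t=10.8 tcp [596.4 -38.4 274.7] yaw_y 75.4 q1 0.40 q7 0.96 w 85.7 F [-0.1  0.6  0.2]
turn rotvec [ 0.007 -0.003  0.   ] -> 1 rows of [ 0.0065 -0.0027  0.    ]; shift(tool, mm) [  14.7 -197.3 -150.5] -> 7 rows of [ 0.0021 -0.0282 -0.0215] m
```

```bash
python3 -m creep '[{"x":0.002,"y":-0.0282,"z":-0.0215,"wx":0.007,"wy":-0.003,"wz":0},{"x":0.002,"y":-0.0282,"z":-0.0215,"wx":0,"wy":0,"wz":0},{"x":0.002,"y":-0.0282,"z":-0.0215,"wx":0,"wy":0,"wz":0},{"x":0.002,"y":-0.0282,"z":-0.0215,"wx":0,"wy":0,"wz":0},{"x":0.002,"y":-0.0282,"z":-0.0215,"wx":0,"wy":0,"wz":0},{"x":0.002,"y":-0.0282,"z":-0.0215,"wx":0,"wy":0,"wz":0},{"x":0.002,"y":-0.0282,"z":-0.0215,"wx":0,"wy":0,"wz":0},{"x":0,"y":0,"z":0,"wx":0,"wy":0,"wz":0}]'
cat > look.py <<'E'
import sys
from h import *
# look.py name guessx guessy z_top radius : fit circle of a top rim with the wrist camera
def top(P,g,zt,rad,tol=6):
    Q=P.reshape(-1,3);Q=Q[~np.isnan(Q[:,0])]
    Q=Q[(np.hypot(Q[:,0]-g[0],Q[:,1]-g[1])<rad+45)&(abs(Q[:,2]-zt)<tol)]
    if len(Q)<30: print("few",len(Q)); return
    (c,r)=cv2.minEnclosingCircle(Q[:,:2].astype(np.float32))
    print("n",len(Q),"z",np.median(Q[:,2]).round(1),"centroid",Q[:,:2].mean(0).round(1),"encl",np.round(c,1),round(r,1),"eqrad bbox",np.ptp(Q[:,:2],axis=0).round(1))
if __name__=="__main__":
    n=sys.argv[1]; g=[float(v) for v in sys.argv[2:6]]
    c,P=cloud("wrist"); cv2.imwrite(f"pics/{n}.png",c["frame"][:,:,::-1]); np.savez(n+".npz",P=P)
    print(state()["eef_pos"].round(1)); top(P,g[:2],g[2],g[3])
E
python3 look.py w3 383 -208 87 32
```

```text
t: 11.43
eef_pos: [393.0, -192.5, 259.9]
eef_rot: [0.699, 0.096, 0.702, -0.097]
wrist_force: [-0.6, -0.1, 0.3]
width: 85.3
[ 396.1 -191.   260.6]
n 3485 z 86.0 centroid [ 381.3 -210.3] encl [ 382.4 -210.4] 32.0 eqrad bbox [62.7 62.9]
```

View pics/w3.png

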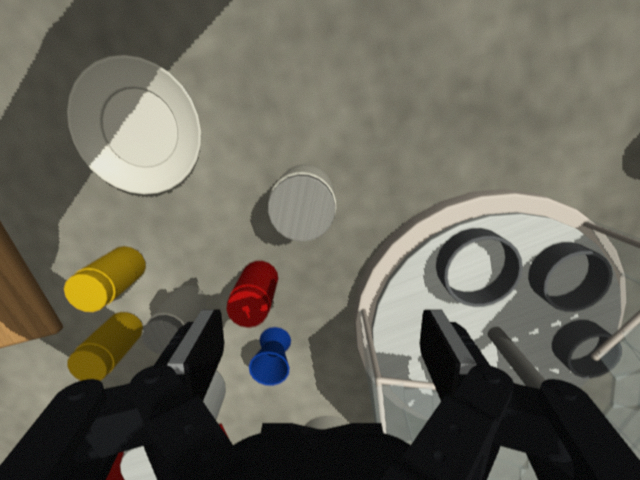

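```bash
python3 go.py 382.4 -210.4 120 75
```

```text
t=11.5 tcp [ 396.1 -191.   260.6] yaw_y 74.3 q1 0.83 q7 1.35 w 85.6 F [-0.4  1.  -0.1]
turn rotvec [-0.012 -0.001  0.001] -> 1 rows of [-0.0119 -0.0011  0.0007]; shift(tool, mm) [140.6 -22.3  -8.2] -> 4 rows of [ 0.0351 -0.0056 -0.0021] m
```

```bash
python3 -m creep '[{"x":0.035,"y":-0.0112,"z":-0.0042,"wx":-0.012,"wy":0,"wz":0},{"x":0.035,"y":-0.0111,"z":-0.004,"wx":0,"wy":0,"wz":0},{"x":0.035,"y":0,"z":0,"wx":0,"wy":0,"wz":0},{"x":0.035,"y":0,"z":0,"wx":0,"wy":0,"wz":0},{"x":0,"y":0,"z":0,"wx":0,"wy":0,"wz":0},{"x":0,"y":0,"z":0,"wx":0,"wy":0,"wz":0}]' 100; python3 go.py 382.4 -210.4 34 75; python3 look.py w4 383 -208 87 32
```

```text
t: 11.98
eef_pos: [386.3, -206.9, 120.6]
eef_rot: [0.701, 0.09, 0.702, -0.089]
wrist_force: [0.1, 0.1, 0.7]
width: 85.6
t=12.0 tcp [ 386.3 -206.9  120.6] yaw_y 75.4 q1 0.69 q7 1.14 w 85.6 F [0.1 0.1 0.7]
turn rotvec [ 0.008 -0.002 -0.002] -> 1 rows of [ 0.0077 -0.0017 -0.0015]; shift(tool, mm) [86.6 -4.4 -2.8] -> 3 rows of [ 0.0289 -0.0015 -0.0009] m
[ 387.  -207.4  122. ]
n 9238 z 86.0 centroid [ 380.  -210.2] encl [ 381.9 -210.8] 32.0 eqrad bbox [63.6 63. ]
```

View pics/w4.png

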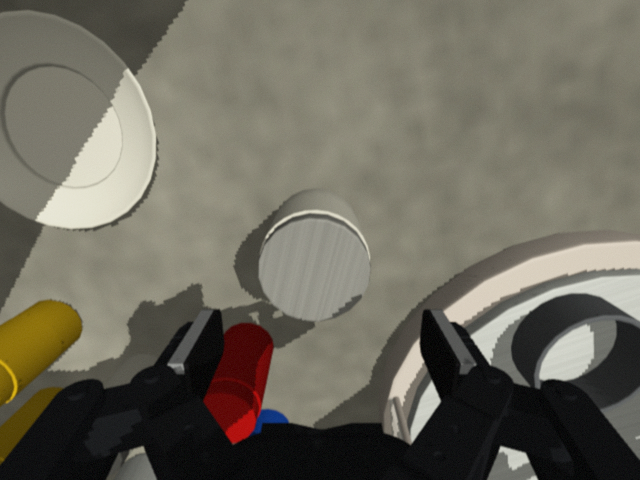

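```bash
python3 -m creep '[{"x":0,"y":-0.0045,"z":-0.0035,"wx":0.008,"wy":0,"wz":0},{"x":0,"y":0,"z":0,"wx":0,"wy":0,"wz":0},{"x":0.03,"y":0,"z":0,"wx":0,"wy":0,"wz":0},{"x":0.03,"y":0,"z":0,"wx":0,"wy":0,"wz":0},{"x":0.027,"y":0,"z":0,"wx":0,"wy":0,"wz":0},{"x":0,"y":0,"z":0,"wx":0,"wy":0,"wz":0},{"x":0,"y":0,"z":0,"wx":0,"wy":0,"wz":0}]' 100; python3 go.py 382.2 -210.6 34 75; python3 look.py w5 383 -208 87 32
```

```text
t: 12.62
eef_pos: [382.2, -211.9, 35.3]
eef_rot: [0.702, 0.093, 0.7, -0.093]
wrist_force: [0.9, 0.6, 0.7]
width: 85.2
t=12.6 tcp [ 382.2 -211.9   35.3] yaw_y 74.9 q1 0.49 q7 0.95 w 85.2 F [0.9 0.6 0.7]
turn rotvec [-0.002  0.002  0.001] -> 1 rows of [-0.002  0.002  0.001]; shift(tool, mm) [ 1.3  1.3 -0.3] -> 1 rows of [ 0.0013  0.0013 -0.0003] m
[ 382.6 -212.    36.1]
n 23385 z 86.0 centroid [ 374.5 -208.8] encl [ 376.4 -210.9] 65.9 eqrad bbox [ 58.7 127.4]
```

View pics/w5.png

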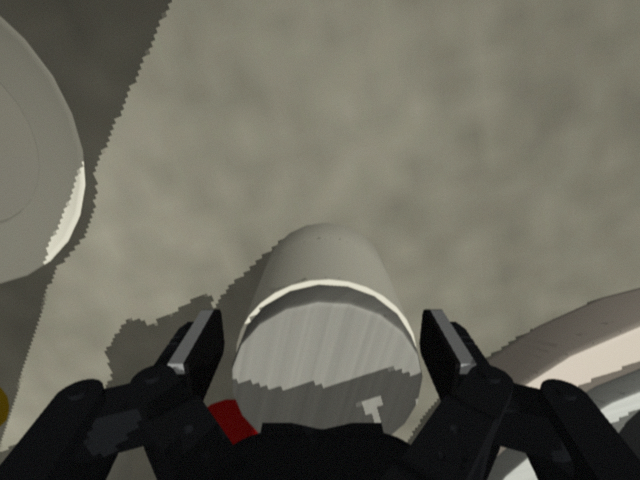

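```bash
python3 -m creep '[{"x":0,"y":0.001,"z":0,"wx":0,"wy":0,"wz":0},{"x":0,"y":0,"z":0,"wx":0,"wy":0,"wz":0},{"x":0,"y":0,"z":0,"wx":0,"wy":0,"wz":0},{"x":0,"y":0,"z":0,"wx":0,"wy":0,"wz":0},{"x":0,"y":0,"z":0,"wx":0,"wy":0,"wz":0},{"x":0,"y":0,"z":0,"wx":0,"wy":0,"wz":0},{"x":0,"y":0,"z":0,"wx":0,"wy":0,"wz":0},{"x":0,"y":0,"z":0,"wx":0,"wy":0,"wz":0}]' 0 60 ; python3 -m creep '[{"x":-0.005,"y":0,"z":0,"wx":0,"wy":0,"wz":0},{"x":-0.03,"y":0,"z":0,"wx":0,"wy":0,"wz":0},{"x":-0.03,"y":0,"z":0,"wx":0,"wy":0,"wz":0},{"x":-0.03,"y":0,"z":0,"wx":0,"wy":0,"wz":0},{"x":-0.03,"y":0,"z":0,"wx":0,"wy":0,"wz":0},{"x":0,"y":0,"z":0,"wx":0,"wy":0,"wz":0},{"x":0,"y":0,"z":0,"wx":0,"wy":0,"wz":0}]'; python3 go.py 498.4 -52.3 165 75
```

```text
t: 13.33
eef_pos: [383.4, -211.2, 36.9]
eef_rot: [0.703, 0.093, 0.698, -0.094]
wrist_force: [-1.2, 3.1, 14.0]
width: 64.7
t: 13.92
eef_pos: [382.0, -211.9, 161.8]
eef_rot: [0.703, 0.093, 0.699, -0.095]
wrist_force: [0.2, 0.7, -5.0]
width: 64.8
t=13.9 tcp [ 382.  -211.9  161.8] yaw_y 74.7 q1 0.80 q7 1.19 w 64.8 F [ 0.2  0.7 -5. ]
turn rotvec [-0.005  0.007  0.002] -> 1 rows of [-0.0051  0.0067  0.0015]; shift(tool, mm) [ -3.2 184.3  71.1] -> 5 rows of [-0.0006  0.0369  0.0142] m
```

```bash
python3 - <<'E'
from h import *
s=state(); M=rot(s["eef_rot"])
c,P=cloud("wrist"); cv2.imwrite("pics/w6.png",c["frame"][:,:,::-1])
T=(P-s["eef_pos"])@M   # tool coords
np.savez("w6.npz",T=T,P=P)
v=T[330,320]; print(v, T[300,320],T[270,320],T[400,320])
c,P=cloud("scene"); f=c["frame"]; uv=proj(c,s["eef_pos"]); print(uv)
u,v=uv.astype(int); cv2.imwrite("pics/s6.png",cv2.resize(f[max(0,v-80):v+60,u-90:u+90,::-1],None,fx=4,fy=4,interpolation=cv2.INTER_CUBIC))
E
```

```text
[-49.14543542  -0.98865414 -21.18094497] [-48.05784833  -0.97458655 -31.23795598] [-32.41645914  -1.03405552 -34.35341731] [-48.20454312  -1.04574287   7.56006866]
[272.76782194 179.80908957]
```

View pics/w6.png

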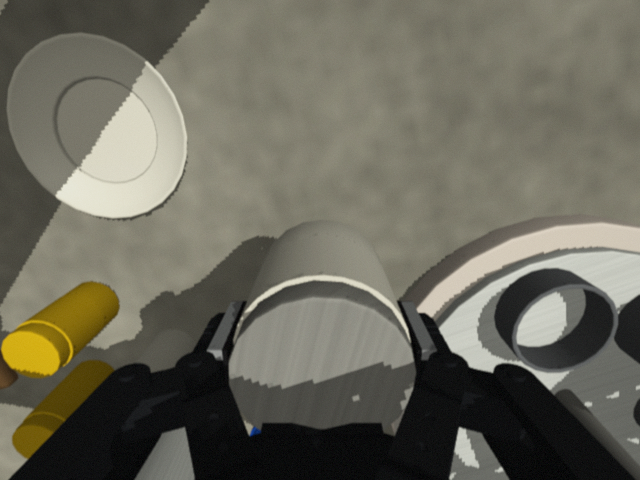

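View pics/s6.png

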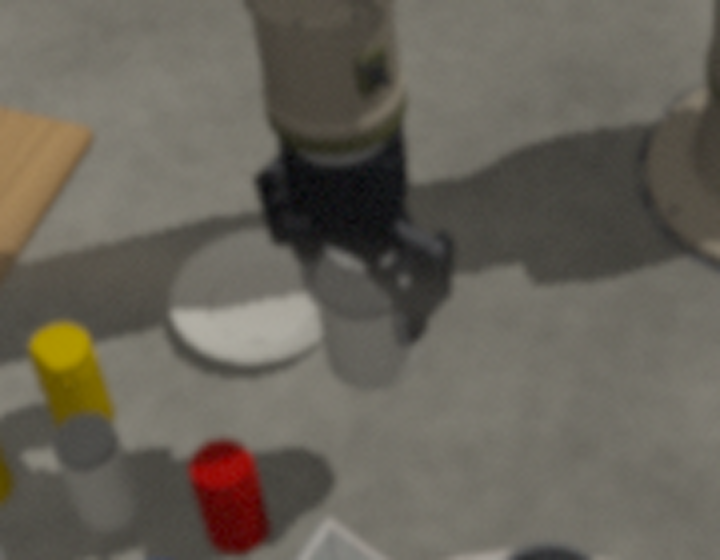

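```bash
cat > inhand.py <<'E'
import sys
from h import *
from scipy.optimize import least_squares
def run(R_lid,xg=-48.5,name=None):
    s=state(); M=rot(s["eef_rot"]); c,P=cloud("wrist"); 
    if name: cv2.imwrite(f"pics/{name}.png",c["frame"][:,:,::-1])
    T=(P-s["eef_pos"])@M
    m=(abs(T[...,0]-xg)<4)&(abs(T[...,1])<R_lid+4)&(T[...,2]>-R_lid-12)&(T[...,2]<R_lid)
    # keep biggest blob around image centre
    n,lab,st,_=cv2.connectedComponentsWithStats(m.astype(np.uint8)); k=1+np.argmax(st[1:,4]); m=lab==k
    Q=T[m]; A=np.c_[Q[:,1:],np.ones(len(Q))]
    for _ in range(3):
        co=np.linalg.lstsq(A,Q[:,0],rcond=None)[0]; e=abs(Q[:,0]-A@co); Q=Q[e<1.5];A=A[e<1.5]
    print("n",len(Q),"plane x0",co[2].round(2),"slopes y,z deg",np.degrees(np.arctan(co[:2])).round(2))
    # front edge: per y-bin min z (lid edge away from body, z most negative)
    ys=np.arange(-R_lid*0.8,R_lid*0.8,1.); pts=[]
    for y in ys:
        b=Q[abs(Q[:,1]-y)<.6]
        if len(b)>3: pts.append([y,b[:,2].min()])
    pts=np.array(pts)
    f=lambda p:np.hypot(pts[:,0]-p[0],pts[:,1]-p[1])-R_lid
    r=least_squares(f,[0,0],loss="soft_l1",f_scale=.5)
    print("lid centre tool y,z",r.x.round(2),"rms",np.sqrt((r.fun**2).mean()).round(2))
    print("lid centre world",(s["eef_pos"]+M@np.array([co[2],*r.x])).round(1),"tcp",s["eef_pos"].round(1))
run(float(sys.argv[1]),float(sys.argv[2]) if len(sys.argv)>2 else -48.5, sys.argv[3] if len(sys.argv)>3 else None)
E
python3 inhand.py 32
python3 - <<'E'
from h import *
P=np.load("w6.npz")["P"]; Q=P.reshape(-1,3);Q=Q[~np.isnan(Q[:,0])]
k=(np.hypot(Q[:,0]-498.4,Q[:,1]+52.3)<48)&(abs(Q[:,2]-76.5)<3)
Q=Q[k]; print(len(Q), circ(Q[:,:2]), np.median(Q[:,2]), np.ptp(Q,axis=0))
E
```

```text
n 20172 plane x0 -48.97 slopes y,z deg [0.01 0.09]
lid centre tool y,z [-0.6  -1.17] rms 0.2
lid centre world [ 379.7 -211.5  208.7] tcp [ 381.1 -211.3  159.7]
2029 (array([497.48273028, -52.48667108]), np.float64(37.72074904905501)) 76.6321079317263 [80.10991533 79.45274025  5.50010417]
```

```bash
python3 -m creep '[{"x":-0.001,"y":0.037,"z":0.0142,"wx":-0.005,"wy":0.006,"wz":0.001},{"x":-0.001,"y":0.037,"z":0.0142,"wx":0,"wy":0,"wz":0},{"x":-0.001,"y":0.037,"z":0.0142,"wx":0,"wy":0,"wz":0},{"x":-0.001,"y":0.037,"z":0.0142,"wx":0,"wy":0,"wz":0},{"x":0,"y":0.0365,"z":0.0142,"wx":0,"wy":0,"wz":0},{"x":0,"y":0,"z":0,"wx":0,"wy":0,"wz":0},{"x":0,"y":0,"z":0,"wx":0,"wy":0,"wz":0},{"x":0,"y":0,"z":0,"wx":0,"wy":0,"wz":0}]'; python3 go.py 499.1 -52.1 125 75;  python3 inhand.py 32 -48.5 w7
```

```text
t: 14.73
eef_pos: [497.0, -50.7, 162.4]
eef_rot: [0.699, 0.091, 0.704, -0.091]
wrist_force: [-0.8, -0.3, -4.9]
width: 64.5
t=14.7 tcp [497.  -50.7 162.4] yaw_y 75.2 q1 0.39 q7 0.85 w 64.5 F [-0.8 -0.3 -4.9]
turn rotvec [ 0.004 -0.006  0.   ] -> 1 rows of [ 0.0038 -0.0065  0.0002]; shift(tool, mm) [37.4 -0.8  2.4] -> 1 rows of [ 0.0374 -0.0008  0.0024] m
n 20133 plane x0 -48.94 slopes y,z deg [-0.01  0.11]
lid centre tool y,z [-0.45 -1.17] rms 0.2
lid centre world [496.  -50.9 211.3] tcp [497.  -50.7 162.4]
```

View pics/w7.png

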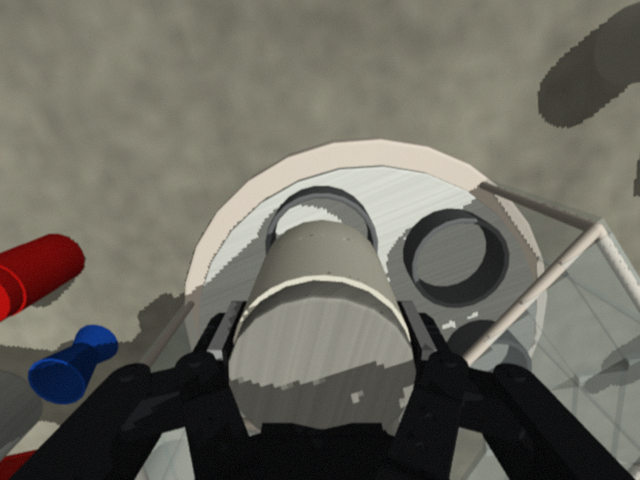

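```bash
python3 -m creep '[{"x":0.019,"y":-0.0008,"z":0.0024,"wx":0.004,"wy":-0.006,"wz":0},{"x":0.019,"y":0,"z":0,"wx":0,"wy":0,"wz":0},{"x":0,"y":0,"z":0,"wx":0,"wy":0,"wz":0},{"x":0,"y":0,"z":0,"wx":0,"wy":0,"wz":0}]'; python3 go.py 499.1 -52.1 90 75;  python3 inhand.py 32 -48.5 w8
python3 - <<'E'
from h import *
for i in range(2):
    c,P=cloud("wrist"); Q=P.reshape(-1,3);Q=Q[~np.isnan(Q[:,0])]
    k=(np.hypot(Q[:,0]-498.4,Q[:,1]+52.3)<46)&(abs(Q[:,2]-76.5)<1.5)
    Q=Q[k]; p,r=circ(Q[:,:2]);rr=np.hypot(*(Q[:,:2]-[497.8,-52.4]).T); print(state()["eef_pos"].round(1),len(Q), p,r,rr.min(),rr.max())
    from scipy.optimize import least_squares
    # force annulus 36..40
    f=lambda p:(lambda d:np.maximum(0,36-d)+np.maximum(0,d-40))(np.hypot(Q[:,0]-p[0],Q[:,1]-p[1]))
    print(least_squares(f,[498,-52.4]).x)
E
```

```text
t: 15.12
eef_pos: [498.9, -53.4, 125.1]
eef_rot: [0.701, 0.093, 0.701, -0.094]
wrist_force: [-0.7, 0.1, -3.2]
width: 64.7
t=15.1 tcp [498.9 -53.4 125.1] yaw_y 74.8 q1 0.35 q7 0.78 w 64.7 F [-0.7  0.1 -3.2]
turn rotvec [-0.003 -0.     0.   ] -> 1 rows of [-0.0032 -0.0001  0.0003]; shift(tool, mm) [35.1  1.3 -0.1] -> 1 rows of [ 0.0351  0.0013 -0.0001] m
n 20169 plane x0 -48.93 slopes y,z deg [-0.01  0.14]
lid centre tool y,z [-0.56 -1.23] rms 0.24
lid centre world [497.6 -53.6 174.1] tcp [498.9 -53.4 125.1]
[500.2 -52.9 126.3] 1343 [497.7541863  -51.51546232] 37.651224473367755 34.79300955347149 40.67151635155681
[498.38234212 -51.75854856]
[500.5 -52.8 126.6] 1385 [497.73579836 -51.48806727] 37.62236701138692 34.80190188336225 40.69811415747168
[498.42092713 -51.70812767]
```

View pics/w8.png

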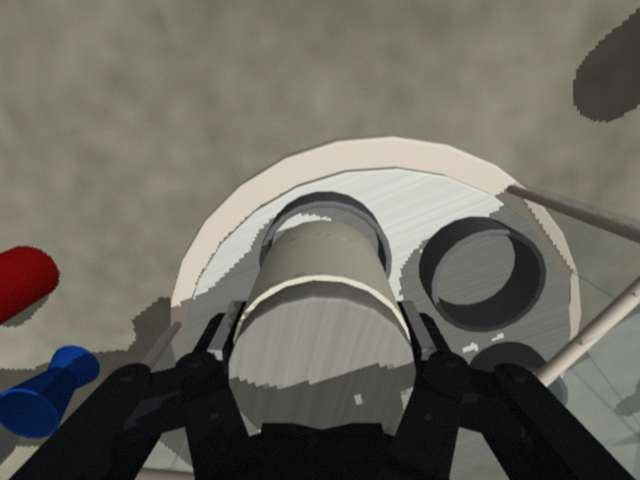

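```bash
python3 -m creep '[{"x":0.005,"y":0.001,"z":-0.0012,"wx":0,"wy":0,"wz":0},{"x":0,"y":0,"z":0,"wx":0,"wy":0,"wz":0},{"x":0.006,"y":0,"z":0,"wx":0,"wy":0,"wz":0},{"x":0.006,"y":0,"z":0,"wx":0,"wy":0,"wz":0},{"x":0.006,"y":0,"z":0,"wx":0,"wy":0,"wz":0}]'; python3 go.py 499.5 -51.5 90 75; python3 -m creep '[{"x":0.005,"y":0,"z":0,"wx":0,"wy":0,"wz":0},{"x":0.005,"y":0,"z":0,"wx":0,"wy":0,"wz":0},{"x":0.005,"y":0,"z":0,"wx":0,"wy":0,"wz":0}]'; python3 go.py 499.5 -51.5 90 75
```

```text
t: 15.68
eef_pos: [499.5, -51.1, 102.3]
eef_rot: [0.702, 0.093, 0.7, -0.093]
wrist_force: [0.4, -0.8, -4.5]
width: 64.4
t=15.7 tcp [499.5 -51.1 102.3] yaw_y 74.9 q1 0.31 q7 0.74 w 64.4 F [ 0.4 -0.8 -4.5]
turn rotvec [-0.002  0.003 -0.001] -> 1 rows of [-0.0019  0.0032 -0.001 ]; shift(tool, mm) [12.3 -0.4  0.1] -> 1 rows of [ 0.0123 -0.0004  0.0001] m
t: 15.93
eef_pos: [499.5, -50.9, 87.1]
eef_rot: [0.702, 0.093, 0.7, -0.093]
wrist_force: [1.0, 0.0, -4.8]
width: 64.5
t=15.9 tcp [499.5 -50.9  87.1] yaw_y 74.9 q1 0.29 q7 0.71 w 64.5 F [ 1.   0.  -4.8]
turn rotvec [-0.002  0.003 -0.001] -> 1 rows of [-0.0017  0.0026 -0.0009]; shift(tool, mm) [-2.9 -0.6  0.1] -> 1 rows of [-0.0029 -0.0006  0.0001] m
```

Jar is inside the collar with no contact force. Lower to the floor and release.

```bash
python3 -m creep '[{"x":0.002,"y":0,"z":0,"wx":0,"wy":0,"wz":0},{"x":0.0015,"y":0,"z":0,"wx":0,"wy":0,"wz":0},{"x":0.001,"y":0,"z":0,"wx":0,"wy":0,"wz":0},{"x":0,"y":0,"z":0,"wx":0,"wy":0,"wz":0}]'; python3 go.py 499.5 -51.5 90 75
```

```text
t: 16.27
eef_pos: [499.6, -51.0, 83.3]
eef_rot: [0.702, 0.093, 0.7, -0.093]
wrist_force: [0.5, -0.1, -4.4]
width: 64.8
t=16.3 tcp [499.6 -51.   83.3] yaw_y 74.9 q1 0.28 q7 0.70 w 64.8 F [ 0.5 -0.1 -4.4]
turn rotvec [-0.002  0.003 -0.001] -> 1 rows of [-0.0018  0.003  -0.0009]; shift(tool, mm) [-6.7 -0.5  0. ] -> 1 rows of [-0.0067 -0.0005  0.    ] m
```

```bash
python3 -m creep '[{"x":0.0015,"y":0,"z":0,"wx":0,"wy":0,"wz":0},{"x":0,"y":0,"z":0,"wx":0,"wy":0,"wz":0}]'; python3 -m creep '[{"x":0,"y":0,"z":0,"wx":0,"wy":0,"wz":0},{"x":0,"y":0,"z":0,"wx":0,"wy":0,"wz":0},{"x":0,"y":0,"z":0,"wx":0,"wy":0,"wz":0},{"x":0,"y":0,"z":0,"wx":0,"wy":0,"wz":0},{"x":0,"y":0,"z":0,"wx":0,"wy":0,"wz":0}]' 100;  python3 go.py 499.5 -51.5 250 75
```

```text
t: 16.43
eef_pos: [499.6, -51.0, 83.0]
eef_rot: [0.702, 0.093, 0.7, -0.093]
wrist_force: [-4.2, 0.1, 11.8]
width: 64.2
t: 16.85
eef_pos: [499.7, -51.0, 81.9]
eef_rot: [0.702, 0.093, 0.7, -0.093]
wrist_force: [0.0, -0.9, 0.6]
width: 85.4
t=16.9 tcp [499.7 -51.   81.9] yaw_y 74.9 q1 0.28 q7 0.70 w 85.4 F [ 0.  -0.9  0.6]
turn rotvec [-0.002  0.003 -0.001] -> 1 rows of [-0.002   0.0032 -0.0011]; shift(tool, mm) [-1.681e+02 -5.000e-01 -1.000e-01] -> 5 rows of [-0.0336 -0.0001 -0.    ] m
```

```bash
python3 -m creep '[{"x":-0.02,"y":0,"z":0,"wx":0,"wy":0,"wz":0},{"x":-0.03,"y":0,"z":0,"wx":0,"wy":0,"wz":0},{"x":-0.037,"y":0,"z":0,"wx":0,"wy":0,"wz":0},{"x":-0.037,"y":0,"z":0,"wx":0,"wy":0,"wz":0},{"x":-0.037,"y":0,"z":0,"wx":0,"wy":0,"wz":0},{"x":-0.037,"y":0,"z":0,"wx":0,"wy":0,"wz":0},{"x":0,"y":0,"z":0,"wx":0,"wy":0,"wz":0}]'; python3 look.py w9 498 -52 131 32;  python3 go.py 597 -37.5 280 -81.5
```

```text
t: 17.43
eef_pos: [501.7, -50.4, 286.2]
eef_rot: [0.705, 0.093, 0.697, -0.093]
wrist_force: [1.6, 0.6, -0.9]
width: 85.3
[500.7 -51.  283.3]
n 3925 z 132.0 centroid [496.8 -50.9] encl [498.2 -51.2] 31.8 eqrad bbox [62.8 63.1]
t=17.5 tcp [500.7 -51.  283.3] yaw_y 74.8 q1 0.51 q7 1.00 w 85.1 F [-0.4 -0.3 -1.3]
turn rotvec [ 2.729e+00  1.000e-03 -1.400e-02] -> 23 rows of [ 0.1186  0.     -0.0006]; shift(tool, mm) [  3.3   0.9 -97.3] -> 3 rows of [ 0.0011  0.0003 -0.0324] m
```

View pics/w9.png

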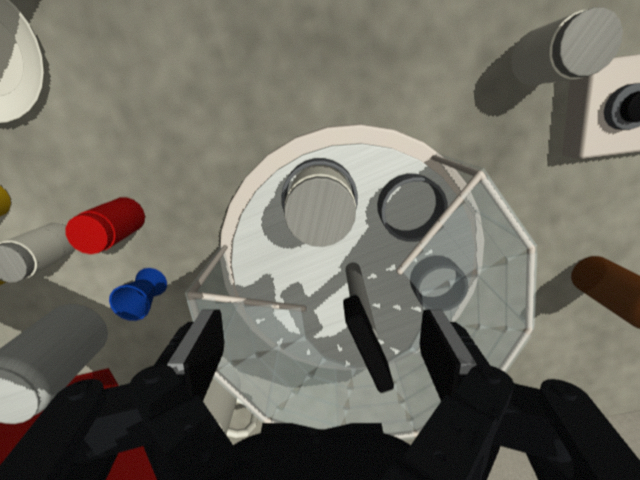

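```bash
python3 -m creep '[{"x":0,"y":0,"z":0,"wx":0.1187,"wy":0,"wz":0},{"x":0,"y":0,"z":0,"wx":0.1187,"wy":0,"wz":0},{"x":0,"y":0,"z":0,"wx":0.1187,"wy":0,"wz":0},{"x":0,"y":0,"z":0,"wx":0.1187,"wy":0,"wz":0},{"x":0,"y":0,"z":0,"wx":0.1187,"wy":0,"wz":0},{"x":0,"y":0,"z":0,"wx":0.1187,"wy":0,"wz":0},{"x":0,"y":0,"z":0,"wx":0.1187,"wy":0,"wz":0},{"x":0,"y":0,"z":0,"wx":0.1187,"wy":0,"wz":0}]';python3 -m creep '[{"x":0,"y":0,"z":0,"wx":0.1187,"wy":0,"wz":0},{"x":0,"y":0,"z":0,"wx":0.1187,"wy":0,"wz":0},{"x":0,"y":0,"z":0,"wx":0.1187,"wy":0,"wz":0},{"x":0,"y":0,"z":0,"wx":0.1187,"wy":0,"wz":0},{"x":0,"y":0,"z":0,"wx":0.1187,"wy":0,"wz":0},{"x":0,"y":0,"z":0,"wx":0.1187,"wy":0,"wz":0},{"x":0,"y":0,"z":0,"wx":0.1187,"wy":0,"wz":0},{"x":0,"y":0,"z":0,"wx":0.1187,"wy":0,"wz":0}]';python3 -m creep '[{"x":0,"y":0,"z":0,"wx":0.1187,"wy":0,"wz":0},{"x":0,"y":0,"z":0,"wx":0.1187,"wy":0,"wz":0},{"x":0,"y":0,"z":0,"wx":0.1187,"wy":0,"wz":0},{"x":0,"y":0,"z":0,"wx":0.1187,"wy":0,"wz":0},{"x":0,"y":0,"z":0,"wx":0.1187,"wy":0,"wz":0},{"x":0,"y":0,"z":0,"wx":0.1187,"wy":0,"wz":0},{"x":0,"y":0,"z":0,"wx":0.1187,"wy":0,"wz":0}]' 40
python3 go.py 597 -37.5 280 -81.5
```

```text
t: 18.15
eef_pos: [498.3, -51.1, 278.7]
eef_rot: [0.58, 0.405, 0.579, -0.405]
wrist_force: [-0.2, -0.6, -0.4]
width: 85.5
t: 18.82
eef_pos: [498.3, -51.1, 278.7]
eef_rot: [0.331, 0.625, 0.33, -0.625]
wrist_force: [1.4, -0.3, 0.9]
width: 85.3
t: 19.4
eef_pos: [498.3, -51.1, 278.7]
eef_rot: [0.05, 0.706, 0.05, -0.705]
wrist_force: [-0.2, 0.4, 0.2]
width: 34.2
t=19.4 tcp [498.3 -51.1 278.7] yaw_y -81.9 q1 0.03 q7 -1.46 w 34.2 F [-0.2  0.4  0.2]
turn rotvec [-0.006 -0.001 -0.   ] -> 1 rows of [-0.0064 -0.001  -0.0004]; shift(tool, mm) [ -1.3   1.1 -99.6] -> 3 rows of [-0.0004  0.0004 -0.0332] m
```

```bash
python3 -m creep '[{"x":0,"y":0.001,"z":-0.033,"wx":-0.006,"wy":0,"wz":0},{"x":0,"y":0,"z":-0.033,"wx":0,"wy":0,"wz":0},{"x":0,"y":0,"z":-0.0335,"wx":0,"wy":0,"wz":0},{"x":0,"y":0,"z":0,"wx":0,"wy":0,"wz":0},{"x":0,"y":0,"z":0,"wx":0,"wy":0,"wz":0},{"x":0,"y":0,"z":0,"wx":0,"wy":0,"wz":0}]' 40; python3 - <<'E'
from h import *
c,P=cloud("wrist")
Q=P.reshape(-1,3);Q=Q[~np.isnan(Q[:,0])];r=np.hypot(Q[:,0]-597,Q[:,1]+37)
h=Q[(r<60)&(Q[:,2]>195)&(Q[:,2]<225)]; print(cv2.minAreaRect(h[:,:2].astype(np.float32)))
E
python3 go.py 597.3 -37.5 176 -81.5
```

```text
t: 19.9
eef_pos: [596.4, -37.1, 278.7]
eef_rot: [0.054, 0.705, 0.054, -0.705]
wrist_force: [-0.6, 0.7, -0.1]
width: 33.9
((597.6231689453125, -37.529083251953125), (75.4517593383789, 13.76745319366455), 8.350868225097656)
t=19.9 tcp [596.2 -37.3 279.1] yaw_y -81.2 q1 -0.00 q7 -1.47 w 33.9 F [-0.2 -0.2  0.2]
turn rotvec [ 0.005 -0.001 -0.   ] -> 1 rows of [ 0.0052 -0.0007 -0.0004]; shift(tool, mm) [103.1   0.4  -1.1] -> 3 rows of [ 0.0344  0.0001 -0.0004] m
```

```bash
python3 -m creep '[{"x":0.034,"y":0,"z":-0.001,"wx":0.005,"wy":0,"wz":0},{"x":0.034,"y":0,"z":0,"wx":0,"wy":0,"wz":0},{"x":0.035,"y":0,"z":0,"wx":0,"wy":0,"wz":0},{"x":0,"y":0,"z":0,"wx":0,"wy":0,"wz":0},{"x":0,"y":0,"z":0,"wx":0,"wy":0,"wz":0}]' 40 && python3 -m creep '[{"x":0,"y":0,"z":0,"wx":0,"wy":0,"wz":0},{"x":0,"y":0,"z":0,"wx":0,"wy":0,"wz":0},{"x":0,"y":0,"z":0,"wx":0,"wy":0,"wz":0},{"x":0,"y":0,"z":0,"wx":0,"wy":0,"wz":0},{"x":0,"y":0,"z":0,"wx":0,"wy":0,"wz":0},{"x":0,"y":0,"z":0,"wx":0,"wy":0,"wz":0}]' 0 50; python3 go.py 597.3 -37.5 176 -21.5
```

```text
t: 20.37
eef_pos: [597.1, -37.1, 176.4]
eef_rot: [-0.052, -0.705, -0.052, 0.705]
wrist_force: [0.6, -0.0, 0.4]
width: 34.3
t: 20.87
eef_pos: [599.5, -36.4, 179.4]
eef_rot: [0.053, 0.707, 0.053, -0.703]
wrist_force: [-3.1, 2.6, 8.2]
width: 13.2
t=20.9 tcp [599.5 -36.4 179.4] yaw_y -81.5 q1 -0.00 q7 -1.49 w 13.2 F [-3.1  2.6  8.2]
turn rotvec [-1.046 -0.005 -0.003] -> 9 rows of [-0.1163 -0.0006 -0.0004]; shift(tool, mm) [ 3.4 -1.6  1.8] -> 1 rows of [ 0.0034 -0.0016  0.0018] m
```

```bash
python3 -m creep '[{"x":0,"y":0,"z":0,"wx":-0.0873,"wy":0,"wz":0},{"x":0,"y":0,"z":0,"wx":-0.0873,"wy":0,"wz":0},{"x":0,"y":0,"z":0,"wx":-0.0873,"wy":0,"wz":0},{"x":0,"y":0,"z":0,"wx":-0.0873,"wy":0,"wz":0},{"x":0,"y":0,"z":0,"wx":-0.0873,"wy":0,"wz":0},{"x":0,"y":0,"z":0,"wx":-0.0873,"wy":0,"wz":0},{"x":0,"y":0,"z":0,"wx":-0.0873,"wy":0,"wz":0},{"x":0,"y":0,"z":0,"wx":-0.0873,"wy":0,"wz":0}]'; python3 -m creep '[{"x":0,"y":0,"z":0,"wx":-0.0873,"wy":0,"wz":0},{"x":0,"y":0,"z":0,"wx":-0.0873,"wy":0,"wz":0},{"x":0,"y":0,"z":0,"wx":-0.0873,"wy":0,"wz":0},{"x":0,"y":0,"z":0,"wx":-0.0873,"wy":0,"wz":0},{"x":0,"y":0,"z":0,"wx":0,"wy":0,"wz":0},{"x":0,"y":0,"z":0,"wx":0,"wy":0,"wz":0}]'; python3 go.py 597.3 -37.5 176 -21.5;  python3 -m creep '[{"x":0,"y":0,"z":0,"wx":0,"wy":0,"wz":0},{"x":0,"y":0,"z":0,"wx":0,"wy":0,"wz":0},{"x":0,"y":0,"z":0,"wx":0,"wy":0,"wz":0},{"x":-0.02,"y":0,"z":0,"wx":0,"wy":0,"wz":0},{"x":-0.04,"y":0,"z":0,"wx":0,"wy":0,"wz":0},{"x":-0.04,"y":0,"z":0,"wx":0,"wy":0,"wz":0},{"x":0,"y":0,"z":0,"wx":0,"wy":0,"wz":0},{"x":0,"y":0,"z":0,"wx":0,"wy":0,"wz":0}]' 40
python3 go.py 400 200 270 -21.5
```

```text
t: 21.53
eef_pos: [598.5, -34.8, 179.4]
eef_rot: [0.292, 0.645, 0.292, -0.642]
wrist_force: [-7.7, 7.3, 11.3]
width: 12.9
t: 22.03
eef_pos: [597.7, -34.3, 179.3]
eef_rot: [0.399, 0.585, 0.399, -0.583]
wrist_force: [-10.1, 8.3, 12.6]
width: 13.0
t=22.0 tcp [597.7 -34.3 179.3] yaw_y -21.3 q1 0.20 q7 -0.67 w 13.0 F [-10.1   8.3  12.6]
turn rotvec [ 0.003 -0.003 -0.002] -> 1 rows of [ 0.0029 -0.0029 -0.002 ]; shift(tool, mm) [3.3 0.8 3.1] -> 1 rows of [0.0033 0.0008 0.0031] m
t: 22.7
eef_pos: [600.0, -37.4, 279.9]
eef_rot: [0.4, 0.587, 0.396, -0.582]
wrist_force: [-0.6, -0.5, -0.8]
width: 34.2
t=22.7 tcp [600.  -37.4 279.9] yaw_y -21.5 q1 0.24 q7 -0.61 w 34.2 F [-0.6 -0.5 -0.8]
turn rotvec [-0.    -0.003 -0.008] -> 1 rows of [-0.0002 -0.0026 -0.0084]; shift(tool, mm) [   9.9 -273.  -147.6] -> 8 rows of [ 0.0012 -0.0341 -0.0184] m
```

```bash
python3 - <<'E'
from h import *
c,P=cloud("wrist"); cv2.imwrite("pics/w10.png",c["frame"][:,:,::-1])
Q=P.reshape(-1,3);Q=Q[~np.isnan(Q[:,0])];r=np.hypot(Q[:,0]-597,Q[:,1]+37)
h=Q[(r<60)&(Q[:,2]>195)&(Q[:,2]<225)]; print(cv2.minAreaRect(h[:,:2].astype(np.float32)))
E
python3 -m creep '[{"x":0.001,"y":-0.0341,"z":-0.0184,"wx":0,"wy":-0.003,"wz":-0.008},{"x":0.001,"y":-0.0341,"z":-0.0184,"wx":0,"wy":0,"wz":0},{"x":0.001,"y":-0.0341,"z":-0.0184,"wx":0,"wy":0,"wz":0},{"x":0.001,"y":-0.0341,"z":-0.0184,"wx":0,"wy":0,"wz":0},{"x":0.001,"y":-0.0341,"z":-0.0184,"wx":0,"wy":0,"wz":0},{"x":0.001,"y":-0.0341,"z":-0.0184,"wx":0,"wy":0,"wz":0},{"x":0.001,"y":-0.0341,"z":-0.0184,"wx":0,"wy":0,"wz":0},{"x":0.001,"y":-0.0341,"z":-0.0184,"wx":0,"wy":0,"wz":0}]' 100
python3 -m creep '[{"x":0,"y":0,"z":0,"wx":0,"wy":0,"wz":0},{"x":0,"y":0,"z":0,"wx":0,"wy":0,"wz":0},{"x":0,"y":0,"z":0,"wx":0,"wy":0,"wz":0},{"x":0,"y":0,"z":0,"wx":0,"wy":0,"wz":0}]'
python3 look.py w11 423 214 86 27
```

```text
((597.089111328125, -37.45838165283203), (75.96442413330078, 14.01562213897705), 68.0738525390625)
t: 23.42
eef_pos: [396.6, 200.3, 269.0]
eef_rot: [-0.397, -0.582, -0.399, 0.587]
wrist_force: [0.7, 0.9, 0.8]
width: 85.1
t: 23.75
eef_pos: [399.0, 198.7, 269.5]
eef_rot: [-0.397, -0.583, -0.399, 0.587]
wrist_force: [-0.3, -0.1, -0.7]
width: 85.5
[399.1 198.7 269.6]
n 2486 z 85.9 centroid [423.2 215.3] encl [422.9 214.4] 26.9 eqrad bbox [53.2 53.2]
```

View pics/w11.png

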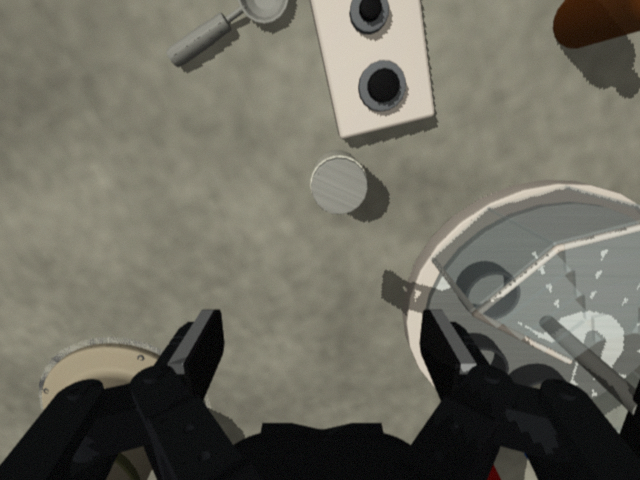

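View pics/w10.png

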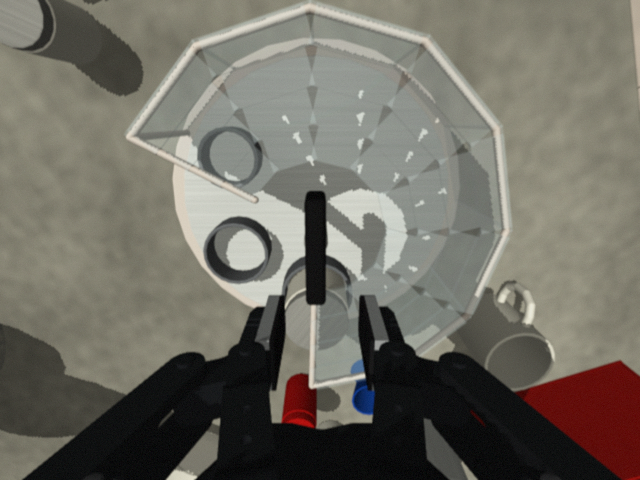

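```bash
python3 go.py 422.9 214.4 120 -21.5
```

```text
t=23.8 tcp [399.1 198.7 269.6] yaw_y -21.6 q1 -0.18 q7 -1.15 w 85.3 F [-0.5  0.  -1.1]
turn rotvec [-0.001  0.003  0.006] -> 1 rows of [-0.0015  0.0026  0.0057]; shift(tool, mm) [149.6  16.4 -23.3] -> 4 rows of [ 0.0374  0.0041 -0.0058] m
```

```bash
python3 -m creep '[{"x":0.037,"y":0.0082,"z":-0.0117,"wx":0,"wy":0.003,"wz":0.006},{"x":0.037,"y":0.0082,"z":-0.0117,"wx":0,"wy":0,"wz":0},{"x":0.037,"y":0,"z":0,"wx":0,"wy":0,"wz":0},{"x":0.037,"y":0,"z":0,"wx":0,"wy":0,"wz":0},{"x":0,"y":0,"z":0,"wx":0,"wy":0,"wz":0},{"x":0,"y":0,"z":0,"wx":0,"wy":0,"wz":0},{"x":0,"y":0,"z":0,"wx":0,"wy":0,"wz":0},{"x":0,"y":0,"z":0,"wx":0,"wy":0,"wz":0}]'; python3 look.py w12 423 214 86 27;python3 go.py 422.9 214.4 33 -21.5
```

```text
t: 24.47
eef_pos: [423.3, 216.0, 124.0]
eef_rot: [0.398, 0.586, 0.398, -0.583]
wrist_force: [-0.1, 0.3, 1.1]
width: 85.5
[423.3 216.1 124.1]
n 6302 z 85.8 centroid [423.5 216.5] encl [422.9 214.7] 27.0 eqrad bbox [53.3 53.7]
t=24.5 tcp [423.3 216.1 124.1] yaw_y -21.5 q1 -0.33 q7 -1.39 w 85.3 F [-1.3 -0.2  0.6]
turn rotvec [-0.    -0.004 -0.003] -> 1 rows of [-0.0001 -0.004  -0.0033]; shift(tool, mm) [91.1  0.3  1.7] -> 3 rows of [0.0304 0.0001 0.0006] m
```

```bash
python3 -m creep '[{"x":0.03,"y":0.0003,"z":0.0015,"wx":0,"wy":-0.004,"wz":-0.003},{"x":0.03,"y":0,"z":0,"wx":0,"wy":0,"wz":0},{"x":0.031,"y":0,"z":0,"wx":0,"wy":0,"wz":0},{"x":0,"y":0,"z":0,"wx":0,"wy":0,"wz":0},{"x":0,"y":0,"z":0,"wx":0,"wy":0,"wz":0},{"x":0,"y":0,"z":0,"wx":0,"wy":0,"wz":0}]';python3 go.py 422.9 214.6 33 -21.5;  python3 -m creep '[{"x":0,"y":0,"z":0,"wx":0,"wy":0,"wz":0},{"x":0,"y":0,"z":0,"wx":0,"wy":0,"wz":0},{"x":0,"y":0,"z":0,"wx":0,"wy":0,"wz":0},{"x":0,"y":0,"z":0,"wx":0,"wy":0,"wz":0},{"x":0,"y":0,"z":0,"wx":0,"wy":0,"wz":0},{"x":0,"y":0,"z":0,"wx":0,"wy":0,"wz":0},{"x":0,"y":0,"z":0,"wx":0,"wy":0,"wz":0},{"x":0,"y":0,"z":0,"wx":0,"wy":0,"wz":0}]' 0 60 ; python3 -m creep '[{"x":-0.005,"y":0,"z":0,"wx":0,"wy":0,"wz":0},{"x":-0.03,"y":0,"z":0,"wx":0,"wy":0,"wz":0},{"x":-0.03,"y":0,"z":0,"wx":0,"wy":0,"wz":0},{"x":-0.03,"y":0,"z":0,"wx":0,"wy":0,"wz":0},{"x":-0.03,"y":0,"z":0,"wx":0,"wy":0,"wz":0},{"x":0,"y":0,"z":0,"wx":0,"wy":0,"wz":0},{"x":0,"y":0,"z":0,"wx":0,"wy":0,"wz":0},{"x":0,"y":0,"z":0,"wx":0,"wy":0,"wz":0}]'; python3 inhand.py 27 -52 w13; python3 go.py 498.4 -52.3 165 -21.5
```

```text
t: 25.02
eef_pos: [422.4, 214.6, 32.8]
eef_rot: [-0.398, -0.584, -0.398, 0.585]
wrist_force: [0.3, -0.2, -0.6]
width: 85.3
t=25.0 tcp [422.4 214.6  32.8] yaw_y -21.5 q1 -0.47 q7 -1.51 w 85.3 F [ 0.3 -0.2 -0.6]
turn rotvec [0.001 0.001 0.001] -> 1 rows of [0.0009 0.0014 0.0008]; shift(tool, mm) [-0.2  0.5 -0.1] -> 1 rows of [-0.0002  0.0005 -0.0001] m
t: 25.68
eef_pos: [422.4, 214.5, 32.8]
eef_rot: [-0.398, -0.584, -0.398, 0.585]
wrist_force: [-2.3, -0.7, 15.9]
width: 54.9
t: 26.35
eef_pos: [421.9, 213.7, 155.9]
eef_rot: [-0.398, -0.583, -0.398, 0.586]
wrist_force: [-1.0, -0.6, -4.0]
width: 54.8
n 14010 plane x0 -52.96 slopes y,z deg [ 0.08 -0.35]
lid centre tool y,z [ 0.53 -0.33] rms 0.27
lid centre world [422.6 213.9 208.8] tcp [421.9 213.7 155.9]
t=26.4 tcp [421.5 213.7 155.3] yaw_y -21.5 q1 -0.27 q7 -1.35 w 54.9 F [-1.   0.7 -3.8]
turn rotvec [0.001 0.004 0.003] -> 1 rows of [0.0005 0.0041 0.0029]; shift(tool, mm) [ -9.7 169.  219.3] -> 7 rows of [-0.0014  0.0241  0.0313] m
```

View pics/w13.png

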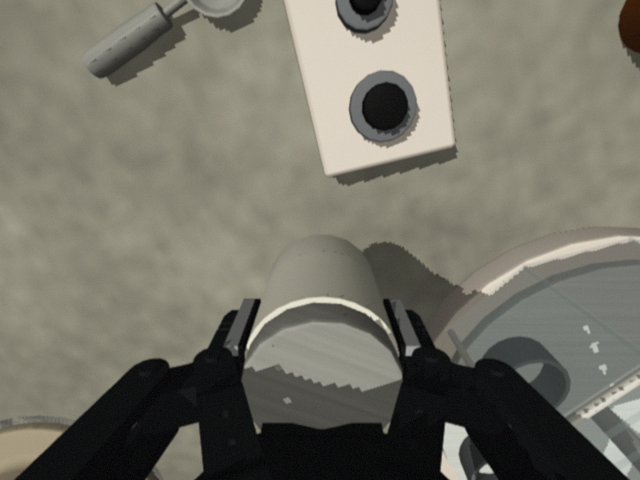

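```bash
python3 -m creep '[{"x":-0.03,"y":0,"z":0.02,"wx":0,"wy":0.004,"wz":0.003},{"x":-0.03,"y":0.0,"z":0.02,"wx":0,"wy":0,"wz":0},{"x":0,"y":0.028,"z":0.03,"wx":0,"wy":0,"wz":0},{"x":0,"y":0.028,"z":0.03,"wx":0,"wy":0,"wz":0},{"x":0,"y":0.028,"z":0.03,"wx":0,"wy":0,"wz":0},{"x":0,"y":0.028,"z":0.03,"wx":0,"wy":0,"wz":0},{"x":0,"y":0.028,"z":0.03,"wx":0,"wy":0,"wz":0},{"x":0,"y":0.028,"z":0.03,"wx":0,"wy":0,"wz":0}]';  python3 go.py 498.4 -52.3 210 -21.5; python3 - <<'E'
from h import *
c,P=cloud("wrist"); cv2.imwrite("pics/w14.png",c["frame"][:,:,::-1])
E
```

```text
t: 27.07
eef_pos: [497.5, -53.7, 214.4]
eef_rot: [-0.398, -0.584, -0.399, 0.585]
wrist_force: [1.4, 0.2, -4.3]
width: 54.9
t=27.1 tcp [497.5 -53.7 214.4] yaw_y -21.4 q1 0.34 q7 -0.66 w 54.9 F [ 1.4  0.2 -4.3]
turn rotvec [ 0.001 -0.     0.002] -> 1 rows of [ 0.0014 -0.0003  0.002 ]; shift(tool, mm) [ 4.4  0.3 -1.6] -> 1 rows of [ 0.0044  0.0003 -0.0016] m
```

View pics/w14.png

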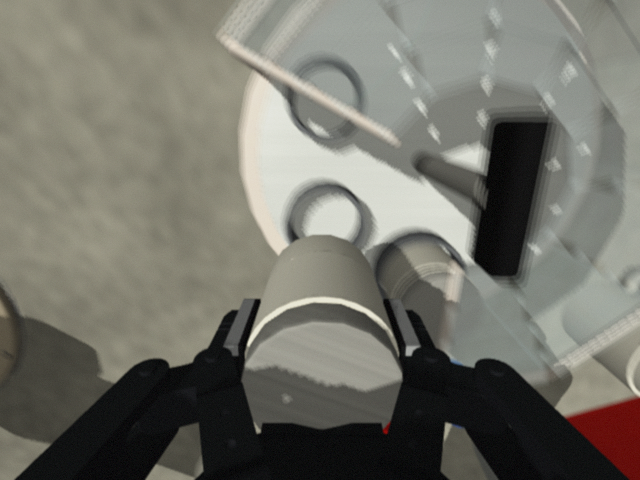

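```bash
python3 -m creep '[{"x":0.03,"y":0,"z":0,"wx":0.001,"wy":0,"wz":0.002},{"x":0.03,"y":0.0,"z":0,"wx":0,"wy":0,"wz":0},{"x":0.03,"y":0,"z":0,"wx":0,"wy":0,"wz":0},{"x":0,"y":0,"z":0,"wx":0,"wy":0,"wz":0},{"x":0,"y":0,"z":0,"wx":0,"wy":0,"wz":0},{"x":0,"y":0,"z":0,"wx":0,"wy":0,"wz":0},{"x":0,"y":0,"z":0,"wx":0,"wy":0,"wz":0},{"x":0,"y":0,"z":0,"wx":0,"wy":0,"wz":0}]';
cat > cup.py <<'E'
import sys
from h import *
from scipy.optimize import least_squares
Rin=float(sys.argv[1]); g=np.array([498.2,-51.9])
for i in range(2):
    c,P=cloud("wrist"); Q=P.reshape(-1,3);Q=Q[~np.isnan(Q[:,0])]
    k=(np.hypot(*(Q[:,:2]-g).T)<Rin+10)&(np.hypot(*(Q[:,:2]-g).T)>Rin-6)&(abs(Q[:,2]-76.5)<1.5)
    Q=Q[k]; p,r=circ(Q[:,:2])
    f=lambda p:(lambda d:np.maximum(0,Rin-d)+np.maximum(0,d-Rin-4))(np.hypot(Q[:,0]-p[0],Q[:,1]-p[1]))
    print(state()["eef_pos"].round(1),len(Q),"circ",p.round(1),r.round(1),"annulus",least_squares(f,g).x.round(1))
cv2.imwrite(f"pics/{sys.argv[2]}.png",c["frame"][:,:,::-1])
E
python3 cup.py 31 w15; python3 inhand.py 27 -52; python3 go.py 498.2 -51.9 110 -21.5
```

```text
t: 27.78
eef_pos: [499.1, -51.6, 127.4]
eef_rot: [0.399, 0.586, 0.397, -0.583]
wrist_force: [0.7, 0.1, -4.3]
width: 55.0
[498.9 -51.7 127.3] 1194 circ [498.4 -51.8] 32.7 annulus [498.1 -52.4]
[498.8 -51.8 127.1] 1213 circ [498.3 -51.8] 32.6 annulus [498.1 -52.4]
n 13983 plane x0 -52.95 slopes y,z deg [ 0.09 -0.38]
lid centre tool y,z [ 0.58 -0.35] rms 0.22
lid centre world [499.2 -51.6 180.1] tcp [498.8 -51.8 127.1]
t=27.9 tcp [498.7 -51.8 127. ] yaw_y -21.5 q1 0.25 q7 -0.79 w 54.6 F [-0.6  0.5 -4.5]
turn rotvec [-0.    -0.002 -0.005] -> 1 rows of [-0.0004 -0.0017 -0.0046]; shift(tool, mm) [17.  -0.4  0.3] -> 1 rows of [ 0.017  -0.0004  0.0003] m
```

View pics/w15.png

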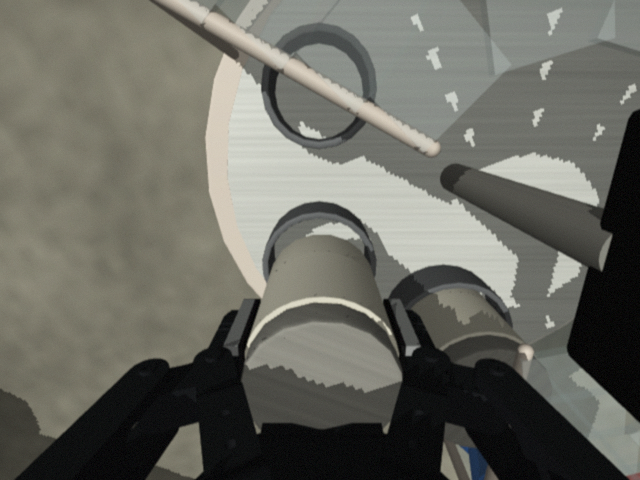

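```bash
python3 -m creep '[{"x":0.006,"y":-0.0008,"z":0.0008,"wx":0,"wy":0,"wz":0},{"x":0,"y":0,"z":0,"wx":0,"wy":0,"wz":0},{"x":0.007,"y":0,"z":0,"wx":0,"wy":0,"wz":0},{"x":0.007,"y":0,"z":0,"wx":0,"wy":0,"wz":0},{"x":0.007,"y":0,"z":0,"wx":0,"wy":0,"wz":0},{"x":0.005,"y":0,"z":0,"wx":0,"wy":0,"wz":0}]'; python3 -m creep '[{"x":0.005,"y":0,"z":0,"wx":0,"wy":0,"wz":0},{"x":0.005,"y":0,"z":0,"wx":0,"wy":0,"wz":0}]'; python3 go.py 497.7 -52.3 78 -21.5
```

```text
t: 28.43
eef_pos: [497.0, -52.1, 92.8]
eef_rot: [0.398, 0.585, 0.398, -0.584]
wrist_force: [-0.0, -0.3, -2.9]
width: 54.6
t: 28.6
eef_pos: [497.3, -52.0, 83.2]
eef_rot: [0.398, 0.585, 0.398, -0.584]
wrist_force: [0.5, 0.6, -3.8]
width: 54.7
t=28.6 tcp [497.3 -52.   83.2] yaw_y -21.5 q1 0.20 q7 -0.84 w 54.7 F [ 0.5  0.6 -3.8]
turn rotvec [ 0.    -0.001 -0.002] -> 1 rows of [ 0.0001 -0.0012 -0.0023]; shift(tool, mm) [5.2 0.5 0.1] -> 1 rows of [0.0052 0.0005 0.0001] m
```

```bash
python3 -m creep '[{"x":0.003,"y":0,"z":0,"wx":0,"wy":0,"wz":0},{"x":0.001,"y":0,"z":0,"wx":0,"wy":0,"wz":0},{"x":0.001,"y":0,"z":0,"wx":0,"wy":0,"wz":0},{"x":0.0005,"y":0,"z":0,"wx":0,"wy":0,"wz":0}]'; python3 go.py 497.7 -52.3 78 -21.5
```

```text
t: 28.93
eef_pos: [497.4, -52.1, 78.8]
eef_rot: [0.399, 0.585, 0.397, -0.584]
wrist_force: [-2.8, 1.0, 9.2]
width: 54.7
t=28.9 tcp [497.4 -52.1  78.8] yaw_y -21.5 q1 0.20 q7 -0.85 w 54.7 F [-2.8  1.   9.2]
turn rotvec [ 0.    -0.001 -0.003] -> 1 rows of [ 0.0001 -0.0011 -0.0032]; shift(tool, mm) [0.8 0.3 0.1] -> 1 rows of [0.0008 0.0003 0.0001] m
```

Floor contact (9 N up). Release, rise and check.

```bash
python3 -m creep '[{"x":0,"y":0,"z":0,"wx":0,"wy":0,"wz":0},{"x":0,"y":0,"z":0,"wx":0,"wy":0,"wz":0},{"x":0,"y":0,"z":0,"wx":0,"wy":0,"wz":0},{"x":0,"y":0,"z":0,"wx":0,"wy":0,"wz":0},{"x":0,"y":0,"z":0,"wx":0,"wy":0,"wz":0}]' 100;  python3 -m creep '[{"x":-0.02,"y":0,"z":0,"wx":0,"wy":0,"wz":0},{"x":-0.03,"y":0,"z":0,"wx":0,"wy":0,"wz":0},{"x":-0.037,"y":0,"z":0,"wx":0,"wy":0,"wz":0},{"x":-0.037,"y":0,"z":0,"wx":0,"wy":0,"wz":0},{"x":-0.037,"y":0,"z":0,"wx":0,"wy":0,"wz":0},{"x":-0.037,"y":0,"z":0,"wx":0,"wy":0,"wz":0},{"x":0,"y":0,"z":0,"wx":0,"wy":0,"wz":0},{"x":0,"y":0,"z":0,"wx":0,"wy":0,"wz":0}]'; python3 look.py w16 498 -52 131 28;  python3 go.py 597 -37.5 280 -21.5
```

```text
t: 29.35
eef_pos: [492.9, -51.9, 78.0]
eef_rot: [-0.397, -0.583, -0.399, 0.586]
wrist_force: [-13.5, 4.0, 3.4]
width: 85.4
t: 30.02
eef_pos: [497.8, -52.4, 278.9]
eef_rot: [0.4, 0.587, 0.396, -0.582]
wrist_force: [-0.8, 0.4, -0.6]
width: 85.4
[496.8 -52.5 277.3]
n 3064 z 131.8 centroid [501.3 -54.2] encl [512.7 -70.3] 50.1 eqrad bbox [81.9 91.6]
t=30.1 tcp [496.8 -52.5 277.3] yaw_y -21.5 q1 0.39 q7 -0.61 w 85.6 F [-0.1 -0.5  0. ]
turn rotvec [-0.001 -0.001 -0.005] -> 1 rows of [-0.0008 -0.0013 -0.005 ]; shift(tool, mm) [ -2.7  87.7 -50.6] -> 3 rows of [-0.0009  0.0292 -0.0169] m
```

View pics/w16.png

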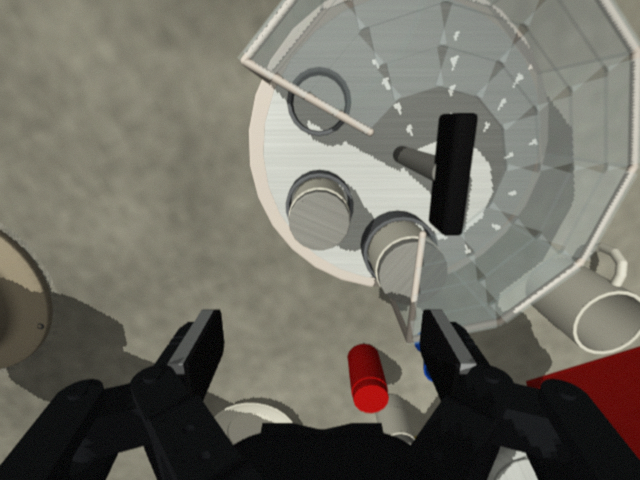

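```bash
python3 -m creep '[{"x":0,"y":0.0292,"z":-0.0169,"wx":-0.001,"wy":-0.001,"wz":-0.005},{"x":-0.001,"y":0.0292,"z":-0.0169,"wx":0,"wy":0,"wz":0},{"x":0,"y":0.0292,"z":-0.0169,"wx":0,"wy":0,"wz":0},{"x":0,"y":0,"z":0,"wx":0,"wy":0,"wz":0},{"x":0,"y":0,"z":0,"wx":0,"wy":0,"wz":0},{"x":0,"y":0,"z":0,"wx":0,"wy":0,"wz":0},{"x":0,"y":0,"z":0,"wx":0,"wy":0,"wz":0}]' 40; python3 - <<'E'
from h import *
c,P=cloud("wrist");cv2.imwrite("pics/w17.png",c["frame"][:,:,::-1])
Q=P.reshape(-1,3);Q=Q[~np.isnan(Q[:,0])];r=np.hypot(Q[:,0]-597,Q[:,1]+37)
h=Q[(r<60)&(Q[:,2]>195)&(Q[:,2]<225)]; print(cv2.minAreaRect(h[:,:2].astype(np.float32)))
E
python3 go.py 597.3 -37.5 176 -21.8
```

```text
t: 30.65
eef_pos: [595.5, -37.2, 276.5]
eef_rot: [-0.397, -0.583, -0.399, 0.585]
wrist_force: [0.6, 0.7, 0.2]
width: 33.8
((597.1728515625, -37.34230041503906), (75.78252410888672, 13.891985893249512), 68.48521423339844)
t=30.7 tcp [595.7 -37.3 276.9] yaw_y -21.5 q1 0.31 q7 -0.66 w 34.4 F [ 0.1 -0.1  0. ]
turn rotvec [0.006 0.001 0.003] -> 1 rows of [0.0061 0.0007 0.0034]; shift(tool, mm) [100.9   1.6  -0.4] -> 3 rows of [ 0.0336  0.0005 -0.0001] m
```

View pics/w17.png

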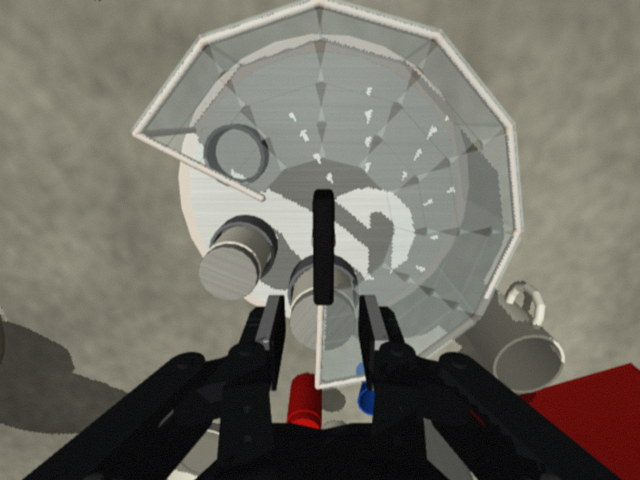

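```bash
python3 -m creep '[{"x":0.033,"y":0.0016,"z":0,"wx":0,"wy":0,"wz":0},{"x":0.033,"y":0,"z":0,"wx":0,"wy":0,"wz":0},{"x":0.033,"y":0,"z":0,"wx":0,"wy":0,"wz":0},{"x":0,"y":0,"z":0,"wx":0,"wy":0,"wz":0},{"x":0,"y":0,"z":0,"wx":0,"wy":0,"wz":0}]' 40 && python3 -m creep '[{"x":0,"y":0,"z":0,"wx":0,"wy":0,"wz":0},{"x":0,"y":0,"z":0,"wx":0,"wy":0,"wz":0},{"x":0,"y":0,"z":0,"wx":0,"wy":0,"wz":0},{"x":0,"y":0,"z":0,"wx":0,"wy":0,"wz":0},{"x":0,"y":0,"z":0,"wx":0,"wy":0,"wz":0},{"x":0,"y":0,"z":0,"wx":0,"wy":0,"wz":0}]' 0 50; python3 go.py 597.3 -37.5 176 38.5
```

```text
t: 31.12
eef_pos: [596.9, -37.7, 177.9]
eef_rot: [-0.397, -0.583, -0.4, 0.586]
wrist_force: [1.2, 0.5, 0.3]
width: 34.0
t: 31.62
eef_pos: [596.7, -36.6, 180.8]
eef_rot: [-0.398, -0.584, -0.399, 0.585]
wrist_force: [-8.7, 3.2, 5.1]
width: 12.9
t=31.6 tcp [596.7 -36.6 180.8] yaw_y -21.4 q1 0.27 q7 -0.73 w 12.9 F [-8.7  3.2  5.1]
turn rotvec [-1.046e+00 -1.000e-03  3.000e-03] -> 9 rows of [-0.1162 -0.0002  0.0003]; shift(tool, mm) [ 4.8 -0.1  1.1] -> 1 rows of [ 0.0048 -0.0001  0.0011] m
```

```bash
python3 -m creep '[{"x":0,"y":0,"z":0,"wx":-0.0873,"wy":0,"wz":0},{"x":0,"y":0,"z":0,"wx":-0.0873,"wy":0,"wz":0},{"x":0,"y":0,"z":0,"wx":-0.0873,"wy":0,"wz":0},{"x":0,"y":0,"z":0,"wx":-0.0873,"wy":0,"wz":0},{"x":0,"y":0,"z":0,"wx":-0.0873,"wy":0,"wz":0},{"x":0,"y":0,"z":0,"wx":-0.0873,"wy":0,"wz":0},{"x":0,"y":0,"z":0,"wx":-0.0873,"wy":0,"wz":0},{"x":0,"y":0,"z":0,"wx":-0.0873,"wy":0,"wz":0}]'; python3 -m creep '[{"x":0,"y":0,"z":0,"wx":-0.0873,"wy":0,"wz":0},{"x":0,"y":0,"z":0,"wx":-0.0873,"wy":0,"wz":0},{"x":0,"y":0,"z":0,"wx":-0.0873,"wy":0,"wz":0},{"x":0,"y":0,"z":0,"wx":-0.0873,"wy":0,"wz":0},{"x":0,"y":0,"z":0,"wx":0,"wy":0,"wz":0},{"x":0,"y":0,"z":0,"wx":0,"wy":0,"wz":0}]'; python3 go.py 597.3 -37.5 176 38.5;  python3 -m creep '[{"x":0,"y":0,"z":0,"wx":0,"wy":0,"wz":0},{"x":0,"y":0,"z":0,"wx":0,"wy":0,"wz":0},{"x":0,"y":0,"z":0,"wx":0,"wy":0,"wz":0},{"x":-0.02,"y":0,"z":0,"wx":0,"wy":0,"wz":0},{"x":-0.04,"y":0,"z":0,"wx":0,"wy":0,"wz":0},{"x":-0.04,"y":0,"z":0,"wx":0,"wy":0,"wz":0},{"x":0,"y":0,"z":0,"wx":0,"wy":0,"wz":0},{"x":0,"y":0,"z":0,"wx":0,"wy":0,"wz":0}]' 40
python3 - <<'E'
from h import *
c,P=cloud("wrist");cv2.imwrite("pics/w18.png",c["frame"][:,:,::-1])
Q=P.reshape(-1,3);Q=Q[~np.isnan(Q[:,0])];r=np.hypot(Q[:,0]-597,Q[:,1]+37)
h=Q[(r<60)&(Q[:,2]>195)&(Q[:,2]<225)]; print(cv2.minAreaRect(h[:,:2].astype(np.float32)))
c2,P2=cloud("scene"); cv2.imwrite("pics/s18.png",c2["frame"][:,:,::-1])
for s in silhouettes("scene","jar_slim")[:6]:
    m=s["region"]; Q=P2[m]; Q=Q[~np.isnan(Q[:,0])]; zt=np.percentile(Q[:,2],95); T=Q[Q[:,2]>zt-4]
    print(round(s["p"],2),s["position"],c2["frame"][m].mean(0).round(),zt.round(),((T[:,:2].max(0)+T[:,:2].min(0))/2).round(),np.ptp(T[:,:2],axis=0).round())
E
python3 go.py 450 -370 280 150
```

```text
t: 32.28
eef_pos: [596.6, -36.6, 180.8]
eef_rot: [0.574, 0.411, 0.576, -0.412]
wrist_force: [-10.4, 3.1, 3.6]
width: 13.1
t: 32.78
eef_pos: [596.5, -36.7, 180.7]
eef_rot: [0.636, 0.306, 0.638, -0.307]
wrist_force: [-11.2, 3.6, 6.0]
width: 13.0
t=32.8 tcp [596.5 -36.7 180.7] yaw_y 38.6 q1 0.45 q7 0.11 w 13.0 F [-11.2   3.6   6. ]
turn rotvec [ 0.002 -0.002  0.002] -> 1 rows of [ 0.0021 -0.0024  0.002 ]; shift(tool, mm) [4.7 0.1 1.1] -> 1 rows of [0.0047 0.0001 0.0011] m
t: 33.45
eef_pos: [599.7, -37.6, 281.7]
eef_rot: [0.638, 0.308, 0.636, -0.306]
wrist_force: [-0.9, 0.1, -0.8]
width: 34.0
((597.0177612304688, -37.56581497192383), (13.708377838134766, 75.9825210571289), 38.69276428222656)
0.64 [208.9, 215.1] [115. 113. 106.] 87.0 [ 477. -392.] [42. 43.]
0.6 [240.6, 223.3] [112.  17.  14.] 87.0 [ 470. -293.] [39. 41.]
0.56 [174.2, 212.0] [119. 101.  14.] 87.0 [ 520. -464.] [104.  91.]
0.54 [199.2, 188.9] [115.  98.  14.] 87.0 [ 421. -428.] [72. 78.]
0.34 [423.4, 355.4] [76. 53. 33.] 161.0 [707. 270.] [21. 22.]
t=33.6 tcp [597.8 -38.1 277.9] yaw_y 38.5 q1 0.51 q7 0.21 w 34.2 F [-0.1 -0.8 -0.5]
turn rotvec [-1.945e+00 -3.000e-03 -1.000e-03] -> 16 rows of [-1.216e-01 -2.000e-04 -1.000e-04]; shift(tool, mm) [  -2.1  -37.9 -361.3] -> 9 rows of [-0.0002 -0.0042 -0.0401] m
```

View pics/s18.png

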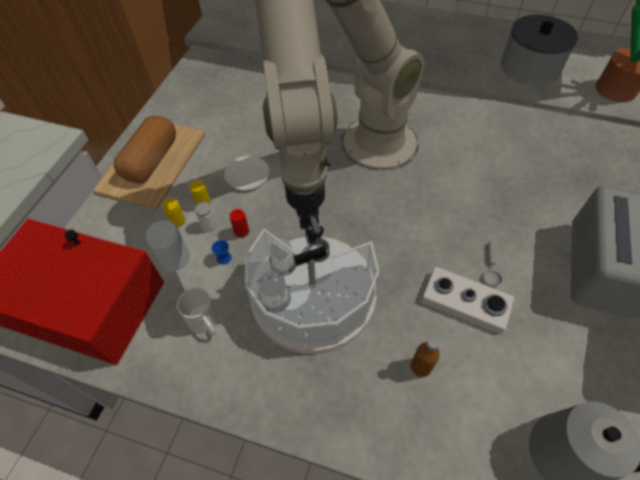

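```bash
python3 -m creep '[{"x":0,"y":0,"z":0,"wx":0.1195,"wy":0,"wz":0},{"x":0,"y":0,"z":0,"wx":0.1195,"wy":0,"wz":0},{"x":0,"y":0,"z":0,"wx":0.1195,"wy":0,"wz":0},{"x":0,"y":0,"z":0,"wx":0.1195,"wy":0,"wz":0},{"x":0,"y":0,"z":0,"wx":0.1195,"wy":0,"wz":0}]' 90;  python3 -m creep '[{"x":0,"y":0,"z":0,"wx":0.1195,"wy":0,"wz":0},{"x":0,"y":0,"z":0,"wx":0.1195,"wy":0,"wz":0},{"x":0,"y":0,"z":0,"wx":0.1195,"wy":0,"wz":0},{"x":0,"y":0,"z":0,"wx":0.1195,"wy":0,"wz":0},{"x":0,"y":0,"z":0,"wx":0.1195,"wy":0,"wz":0}]'; python3 go.py 470 -385 280 -30
```

```text
t: 34.02
eef_pos: [597.7, -37.8, 277.1]
eef_rot: [0.516, 0.482, 0.519, -0.483]
wrist_force: [-0.5, 0.5, 0.5]
width: 77.1
t: 34.43
eef_pos: [597.7, -37.8, 277.1]
eef_rot: [-0.351, -0.612, -0.353, 0.614]
wrist_force: [-0.3, -0.2, -1.2]
width: 76.9
t=34.4 tcp [597.7 -37.8 277.1] yaw_y -30.2 q1 0.31 q7 -0.81 w 76.9 F [-0.3 -0.2 -1.2]
turn rotvec [-0.004  0.001  0.004] -> 1 rows of [-0.004   0.0013  0.0043]; shift(tool, mm) [ -2.9  63.  364.6] -> 10 rows of [-0.0003  0.0063  0.0365] m
```

```bash
python3 -m creep '[{"x":0,"y":0.007,"z":0.0405,"wx":0,"wy":0,"wz":0.004},{"x":0,"y":0.007,"z":0.0405,"wx":0,"wy":0,"wz":0},{"x":0,"y":0.007,"z":0.0405,"wx":0,"wy":0,"wz":0},{"x":0,"y":0.007,"z":0.0405,"wx":0,"wy":0,"wz":0},{"x":0,"y":0.007,"z":0.0405,"wx":0,"wy":0,"wz":0},{"x":0,"y":0.007,"z":0.0405,"wx":0,"wy":0,"wz":0},{"x":0,"y":0.007,"z":0.0405,"wx":0,"wy":0,"wz":0},{"x":0,"y":0.007,"z":0.0405,"wx":0,"wy":0,"wz":0}]'; python3 -m creep '[{"x":0,"y":0.007,"z":0.0405,"wx":0,"wy":0,"wz":0},{"x":0,"y":0,"z":0,"wx":0,"wy":0,"wz":0},{"x":0,"y":0,"z":0,"wx":0,"wy":0,"wz":0},{"x":0,"y":0,"z":0,"wx":0,"wy":0,"wz":0},{"x":0,"y":0,"z":0,"wx":0,"wy":0,"wz":0},{"x":0,"y":0,"z":0,"wx":0,"wy":0,"wz":0}]'; python3 look.py w19 476 -396 86 0; python3 go.py 476 -396 130 -30
```

```text
t: 35.1
eef_pos: [483.8, -348.0, 277.3]
eef_rot: [-0.354, -0.612, -0.354, 0.612]
wrist_force: [1.0, 0.3, -0.2]
width: 76.5
t: 35.6
eef_pos: [472.0, -383.4, 278.3]
eef_rot: [0.355, 0.612, 0.355, -0.611]
wrist_force: [0.6, 0.1, 0.5]
width: 76.9
[ 472.  -383.6  278.5]
n 1444 z 85.8 centroid [ 476.9 -394.9] encl [ 476.5 -395.6] 21.9 eqrad bbox [43.7 43.4]
t=35.6 tcp [ 472.  -383.6  278.5] yaw_y -29.8 q1 0.89 q7 -0.16 w 77.3 F [-0.2  0.4 -0. ]
turn rotvec [ 0.004 -0.    -0.002] -> 1 rows of [ 0.0043 -0.0003 -0.0015]; shift(tool, mm) [148.5   9.7   8.8] -> 4 rows of [0.0371 0.0024 0.0022] m
```

View pics/w19.png

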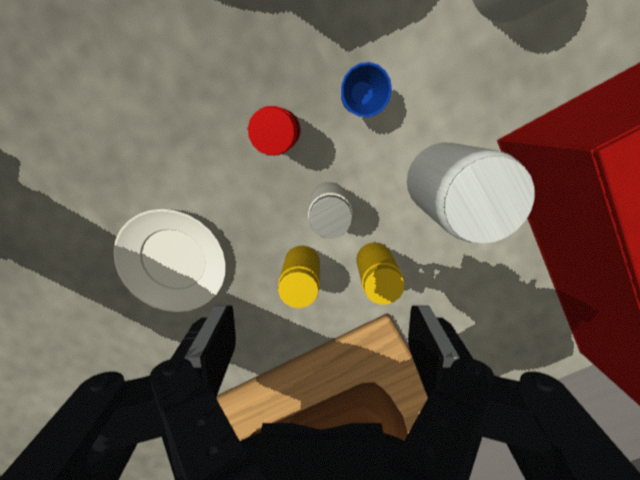

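```bash
python3 -m creep '[{"x":0.037,"y":0.0052,"z":0.0041,"wx":0.004,"wy":0,"wz":0},{"x":0.037,"y":0.0047,"z":0.0041,"wx":0,"wy":0,"wz":0},{"x":0.037,"y":0,"z":0,"wx":0,"wy":0,"wz":0},{"x":0.037,"y":0,"z":0,"wx":0,"wy":0,"wz":0},{"x":0,"y":0,"z":0,"wx":0,"wy":0,"wz":0},{"x":0,"y":0,"z":0,"wx":0,"wy":0,"wz":0},{"x":0,"y":0,"z":0,"wx":0,"wy":0,"wz":0},{"x":0,"y":0,"z":0,"wx":0,"wy":0,"wz":0}]'; python3 look.py w20 476 -396 86 -10;python3 go.py 476.5 -395.7 33 -30
```

```text
t: 36.32
eef_pos: [477.4, -397.6, 133.2]
eef_rot: [0.355, 0.614, 0.351, -0.612]
wrist_force: [0.3, -0.2, 0.1]
width: 77.0
[ 477.3 -397.8  133.2]
n 3904 z 85.8 centroid [ 477.1 -394.2] encl [ 476.4 -395.7] 22.0 eqrad bbox [43.2 43.4]
t=36.4 tcp [ 477.3 -397.8  133.2] yaw_y -30.1 q1 0.85 q7 -0.25 w 76.7 F [-0.1  0.2 -0.3]
turn rotvec [-0.002  0.001 -0.006] -> 1 rows of [-0.002   0.0005 -0.0056]; shift(tool, mm) [100.2  -1.7  -1.4] -> 3 rows of [ 0.0334 -0.0006 -0.0005] m
```

View pics/w20.png

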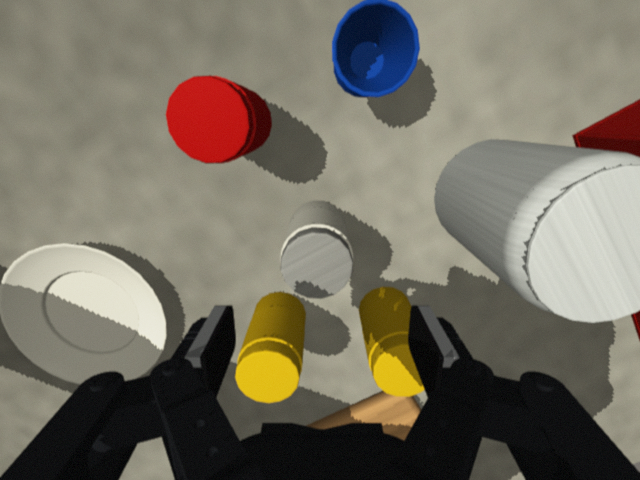

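```bash
python3 -m creep '[{"x":0.03,"y":-0.0016,"z":-0.0012,"wx":-0.002,"wy":0,"wz":-0.005},{"x":0.034,"y":0,"z":0,"wx":0,"wy":0,"wz":0},{"x":0.034,"y":0,"z":0,"wx":0,"wy":0,"wz":0},{"x":0,"y":0,"z":0,"wx":0,"wy":0,"wz":0},{"x":0,"y":0,"z":0,"wx":0,"wy":0,"wz":0},{"x":0,"y":0,"z":0,"wx":0,"wy":0,"wz":0}]';python3 go.py 476.5 -395.7 36 -30;  python3 -m creep '[{"x":0,"y":0,"z":0,"wx":0,"wy":0,"wz":0},{"x":0,"y":0,"z":0,"wx":0,"wy":0,"wz":0},{"x":0,"y":0,"z":0,"wx":0,"wy":0,"wz":0},{"x":0,"y":0,"z":0,"wx":0,"wy":0,"wz":0},{"x":0,"y":0,"z":0,"wx":0,"wy":0,"wz":0},{"x":0,"y":0,"z":0,"wx":0,"wy":0,"wz":0},{"x":0,"y":0,"z":0,"wx":0,"wy":0,"wz":0},{"x":0,"y":0,"z":0,"wx":0,"wy":0,"wz":0}]' 0 60 ; python3 -m creep '[{"x":-0.005,"y":0,"z":0,"wx":0,"wy":0,"wz":0},{"x":-0.03,"y":0,"z":0,"wx":0,"wy":0,"wz":0},{"x":-0.035,"y":0,"z":0,"wx":0,"wy":0,"wz":0},{"x":-0.035,"y":0,"z":0,"wx":0,"wy":0,"wz":0},{"x":-0.035,"y":0,"z":0,"wx":0,"wy":0,"wz":0},{"x":-0.035,"y":0,"z":0,"wx":0,"wy":0,"wz":0},{"x":0,"y":0,"z":0,"wx":0,"wy":0,"wz":0},{"x":0,"y":0,"z":0,"wx":0,"wy":0,"wz":0}]'; python3 inhand.py 22 -52 w21; python3 go.py 498.4 -52.3 210 -30
```

```text
t: 36.87
eef_pos: [476.2, -396.0, 34.9]
eef_rot: [-0.353, -0.612, -0.354, 0.613]
wrist_force: [0.5, 0.3, 0.5]
width: 77.2
t=36.9 tcp [ 476.2 -396.    34.9] yaw_y -30.0 q1 0.79 q7 -0.32 w 77.2 F [0.5 0.3 0.5]
turn rotvec [-0.     0.     0.001] -> 1 rows of [-0.0002  0.0003  0.0007]; shift(tool, mm) [-1.1  0.2 -0.4] -> 1 rows of [-0.0011  0.0002 -0.0004] m
t: 37.53
eef_pos: [475.8, -396.0, 34.7]
eef_rot: [-0.353, -0.612, -0.353, 0.613]
wrist_force: [-1.3, -0.2, 10.9]
width: 44.7
t: 38.2
eef_pos: [476.1, -396.2, 210.3]
eef_rot: [-0.354, -0.612, -0.353, 0.613]
wrist_force: [-0.1, -0.3, -3.1]
width: 44.8
n 10256 plane x0 -51.01 slopes y,z deg [ 0.26 -0.35]
lid centre tool y,z [ 0.64 -0.79] rms 0.27
lid centre world [ 477.  -395.8  261.3] tcp [ 476.1 -396.2  210.3]
t=38.2 tcp [ 475.1 -395.7  208.4] yaw_y -30.0 q1 0.88 q7 -0.20 w 44.8 F [-0.9  0.6 -2.9]
turn rotvec [-0.001  0.001  0.002] -> 1 rows of [-0.0006  0.0006  0.002 ]; shift(tool, mm) [  -1.6 -151.6 -309. ] -> 9 rows of [-0.0002 -0.0168 -0.0343] m
```

View pics/w21.png

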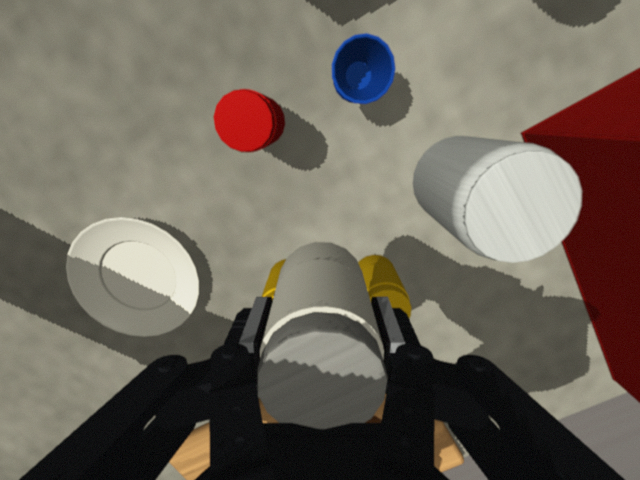

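```bash
python3 -m creep '[{"x":0,"y":0,"z":0,"wx":-0.112,"wy":0,"wz":0},{"x":0,"y":0,"z":0,"wx":-0.112,"wy":0,"wz":0},{"x":0,"y":0,"z":0,"wx":-0.112,"wy":0,"wz":0},{"x":0,"y":0,"z":0,"wx":-0.112,"wy":0,"wz":0},{"x":0,"y":0,"z":0,"wx":-0.112,"wy":0,"wz":0},{"x":0,"y":0,"z":0,"wx":-0.112,"wy":0,"wz":0}]'; python3 go.py 497.6 -53 210 8.5
```

```text
t: 38.75
eef_pos: [474.5, -394.9, 205.6]
eef_rot: [0.535, 0.46, 0.539, -0.46]
wrist_force: [-0.2, -0.1, -2.0]
width: 44.9
t=38.8 tcp [ 474.5 -394.9  205.6] yaw_y 8.8 q1 1.00 q7 0.36 w 44.9 F [-0.2 -0.1 -2. ]
turn rotvec [ 0.006 -0.005  0.005] -> 1 rows of [ 0.0057 -0.0046  0.0048]; shift(tool, mm) [  -4.4   73.4 -334.7] -> 9 rows of [-0.0005  0.0082 -0.0372] m
```

```bash
python3 -m creep '[{"x":-0.004,"y":0.008,"z":-0.037,"wx":0.006,"wy":-0.005,"wz":0.005},{"x":0,"y":0.008,"z":-0.037,"wx":0,"wy":0,"wz":0},{"x":0,"y":0.008,"z":-0.037,"wx":0,"wy":0,"wz":0},{"x":0,"y":0.008,"z":-0.037,"wx":0,"wy":0,"wz":0},{"x":0,"y":0.008,"z":-0.037,"wx":0,"wy":0,"wz":0},{"x":0,"y":0.008,"z":-0.037,"wx":0,"wy":0,"wz":0},{"x":0,"y":0.008,"z":-0.037,"wx":0,"wy":0,"wz":0},{"x":0,"y":0.008,"z":-0.037,"wx":0,"wy":0,"wz":0}]'; python3 -m creep '[{"x":0,"y":0.008,"z":-0.037,"wx":0,"wy":0,"wz":0},{"x":0,"y":0,"z":0,"wx":0,"wy":0,"wz":0},{"x":0,"y":0,"z":0,"wx":0,"wy":0,"wz":0},{"x":0,"y":0,"z":0,"wx":0,"wy":0,"wz":0},{"x":0,"y":0,"z":0,"wx":0,"wy":0,"wz":0}]'; python3 cup.py 26 w22; python3 go.py 498.2 -52.2 130 8.5
```

```text
t: 39.42
eef_pos: [495.4, -91.8, 209.5]
eef_rot: [0.535, 0.463, 0.534, -0.464]
wrist_force: [1.0, -0.7, -2.1]
width: 45.0
t: 39.83
eef_pos: [498.7, -57.1, 210.0]
eef_rot: [0.535, 0.463, 0.533, -0.464]
wrist_force: [-0.3, -0.1, -1.0]
width: 44.9
[498.9 -57.3 210.2] 766 circ [498.3 -52.1] 27.6 annulus [498.4 -52.5]
[499.  -57.2 210.4] 777 circ [498.4 -52.2] 27.7 annulus [498.4 -52.5]
t=39.9 tcp [499.  -57.2 210.4] yaw_y 8.0 q1 0.47 q7 -0.27 w 44.7 F [ 0.   0.4 -3.4]
turn rotvec [-0.009  0.003 -0.001] -> 1 rows of [-0.0086  0.003  -0.0013]; shift(tool, mm) [80.4 -0.  -5.1] -> 2 rows of [ 0.0402 -0.     -0.0025] m
```

View pics/w22.png

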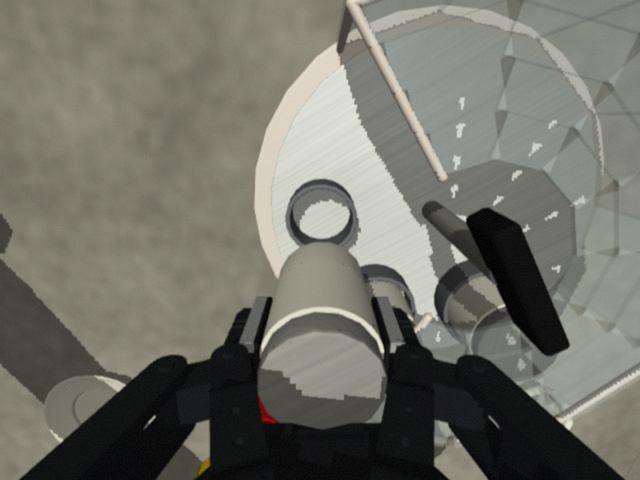

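```bash
python3 -m creep '[{"x":0.01,"y":-0.0005,"z":-0.004,"wx":-0.008,"wy":0.003,"wz":-0.001},{"x":0.025,"y":0.0,"z":0,"wx":0,"wy":0,"wz":0},{"x":0.025,"y":0,"z":0,"wx":0,"wy":0,"wz":0},{"x":0.022,"y":0,"z":0,"wx":0,"wy":0,"wz":0},{"x":0,"y":0,"z":0,"wx":0,"wy":0,"wz":0},{"x":0,"y":0,"z":0,"wx":0,"wy":0,"wz":0},{"x":0,"y":0,"z":0,"wx":0,"wy":0,"wz":0},{"x":0,"y":0,"z":0,"wx":0,"wy":0,"wz":0}]';python3 cup.py 26 w23; python3 inhand.py 22 -51; python3 go.py 498.2 -52.2 80 8.5
```

```text
t: 40.6
eef_pos: [499.1, -51.9, 129.9]
eef_rot: [0.537, 0.462, 0.535, -0.46]
wrist_force: [-0.9, -0.4, -2.1]
width: 44.8
[499.1 -51.9 130. ] 1066 circ [498.1 -51.9] 27.7 annulus [498.3 -52.6]
[499. -52. 130.] 1045 circ [498.2 -51.9] 27.7 annulus [498.3 -52.6]
n 10191 plane x0 -51.18 slopes y,z deg [ 0.24 -0.44]
lid centre tool y,z [ 0.12 -0.41] rms 0.26
lid centre world [498.9 -51.6 181.1] tcp [499. -52. 130.]
t=40.8 tcp [499.  -52.  129.9] yaw_y 8.6 q1 0.37 q7 -0.40 w 44.3 F [-1.1 -0.1 -2.1]
turn rotvec [ 0.001  0.001 -0.003] -> 1 rows of [ 0.0014  0.0006 -0.0032]; shift(tool, mm) [49.9 -0.8  0.1] -> 2 rows of [ 0.0249 -0.0004  0.    ] m
```

View pics/w23.png

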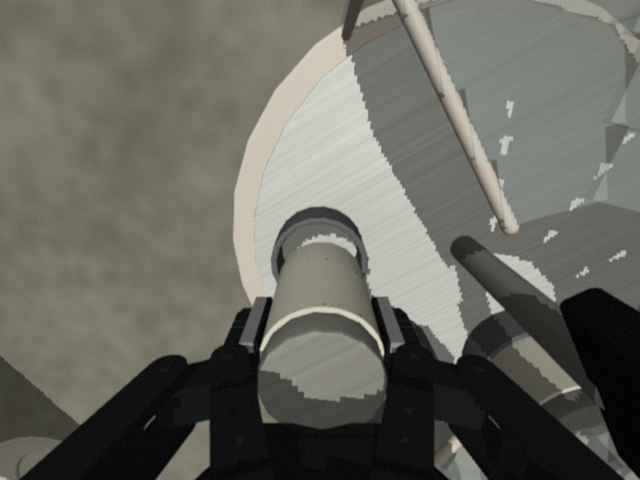

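```bash
python3 -m creep '[{"x":0.006,"y":-0.0008,"z":0.0006,"wx":0,"wy":0,"wz":0},{"x":0,"y":0,"z":0,"wx":0,"wy":0,"wz":0},{"x":0.007,"y":0,"z":0,"wx":0,"wy":0,"wz":0},{"x":0.007,"y":0,"z":0,"wx":0,"wy":0,"wz":0},{"x":0.007,"y":0,"z":0,"wx":0,"wy":0,"wz":0},{"x":0.006,"y":0,"z":0,"wx":0,"wy":0,"wz":0}]'; python3 -m creep '[{"x":0.005,"y":0,"z":0,"wx":0,"wy":0,"wz":0},{"x":0.005,"y":0,"z":0,"wx":0,"wy":0,"wz":0}]'; python3 go.py 498.2 -52.5 80 8.5
```

```text
t: 41.25
eef_pos: [497.6, -52.5, 94.8]
eef_rot: [0.536, 0.461, 0.536, -0.461]
wrist_force: [0.5, 0.5, -2.7]
width: 45.0
t: 41.42
eef_pos: [497.7, -52.4, 85.1]
eef_rot: [0.536, 0.461, 0.536, -0.461]
wrist_force: [0.2, 0.3, -2.0]
width: 45.0
t=41.4 tcp [497.7 -52.4  85.1] yaw_y 8.6 q1 0.31 q7 -0.48 w 45.0 F [ 0.2  0.3 -2. ]
turn rotvec [ 0.002 -0.    -0.001] -> 1 rows of [ 0.0022 -0.0001 -0.0009]; shift(tool, mm) [5.1 0.5 0.2] -> 1 rows of [0.0051 0.0005 0.0002] m
```

```bash
python3 -m creep '[{"x":0.003,"y":0,"z":0,"wx":0,"wy":0,"wz":0},{"x":0.001,"y":0,"z":0,"wx":0,"wy":0,"wz":0},{"x":0.0005,"y":0,"z":0,"wx":0,"wy":0,"wz":0},{"x":0,"y":0,"z":0,"wx":0,"wy":0,"wz":0}]'; python3 go.py 498.2 -52.5 80 8.5
```

```text
t: 41.75
eef_pos: [497.9, -52.5, 81.4]
eef_rot: [0.536, 0.461, 0.536, -0.461]
wrist_force: [-0.0, 0.2, -1.5]
width: 44.7
t=41.8 tcp [497.9 -52.5  81.4] yaw_y 8.6 q1 0.30 q7 -0.49 w 44.7 F [-0.   0.2 -1.5]
turn rotvec [ 0.002  0.    -0.002] -> 1 rows of [ 0.0019  0.     -0.0016]; shift(tool, mm) [1.4 0.3 0.1] -> 1 rows of [0.0014 0.0003 0.0001] m
```

```bash
python3 -m creep '[{"x":0.001,"y":0,"z":0,"wx":0,"wy":0,"wz":0},{"x":0,"y":0,"z":0,"wx":0,"wy":0,"wz":0}]'; python3 -m creep '[{"x":0,"y":0,"z":0,"wx":0,"wy":0,"wz":0},{"x":0,"y":0,"z":0,"wx":0,"wy":0,"wz":0},{"x":0,"y":0,"z":0,"wx":0,"wy":0,"wz":0},{"x":0,"y":0,"z":0,"wx":0,"wy":0,"wz":0},{"x":0,"y":0,"z":0,"wx":0,"wy":0,"wz":0}]' 75;  python3 -m creep '[{"x":-0.02,"y":0,"z":0,"wx":0,"wy":0,"wz":0},{"x":-0.03,"y":0,"z":0,"wx":0,"wy":0,"wz":0},{"x":-0.037,"y":0,"z":0,"wx":0,"wy":0,"wz":0},{"x":-0.037,"y":0,"z":0,"wx":0,"wy":0,"wz":0},{"x":-0.037,"y":0,"z":0,"wx":0,"wy":0,"wz":0},{"x":-0.037,"y":0,"z":0,"wx":0,"wy":0,"wz":0},{"x":0,"y":0,"z":0,"wx":0,"wy":0,"wz":0},{"x":0,"y":0,"z":0,"wx":0,"wy":0,"wz":0}]'; python3 look.py w24 498 -52 131 5;  python3 go.py 597 -37.5 280 38.6
```

```text
t: 41.92
eef_pos: [498.0, -52.6, 80.7]
eef_rot: [0.537, 0.462, 0.536, -0.461]
wrist_force: [-0.3, -0.3, -0.7]
width: 45.0
t: 42.33
eef_pos: [497.9, -52.5, 80.4]
eef_rot: [0.536, 0.462, 0.536, -0.461]
wrist_force: [-0.2, 0.4, -0.1]
width: 63.8
t: 43.0
eef_pos: [498.4, -52.8, 280.4]
eef_rot: [0.538, 0.462, 0.534, -0.46]
wrist_force: [0.1, -0.2, -0.5]
width: 64.0
[497.4 -52.9 278.8]
n 1913 z 131.9 centroid [498.1 -51.4] encl [498.2 -52.7] 22.0 eqrad bbox [43.2 43.3]
t=43.0 tcp [497.4 -52.9 278.8] yaw_y 8.6 q1 0.54 q7 -0.18 w 64.2 F [-0.1 -0.5  0. ]
turn rotvec [-0.524  0.002 -0.002] -> 5 rows of [-0.1048  0.0003 -0.0004]; shift(tool, mm) [-1.2 87.4 50. ] -> 3 rows of [-0.0004  0.0291  0.0167] m
```

View pics/w24.png

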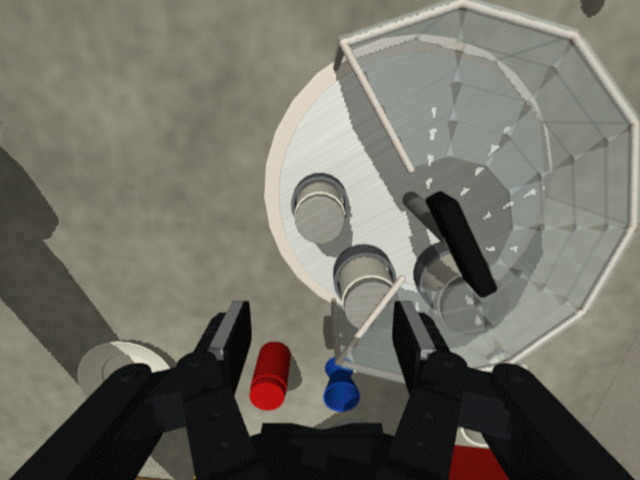

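All three are seated. Now back to the handle for the closing turn.

```bash
python3 -m creep '[{"x":0,"y":0,"z":0,"wx":-0.105,"wy":0,"wz":0},{"x":0,"y":0,"z":0,"wx":-0.105,"wy":0,"wz":0},{"x":0,"y":0,"z":0,"wx":-0.105,"wy":0,"wz":0},{"x":0,"y":0,"z":0,"wx":-0.105,"wy":0,"wz":0},{"x":0,"y":0,"z":0,"wx":-0.105,"wy":0,"wz":0}]' 40;  python3 -m creep '[{"x":0,"y":0.0291,"z":0.0167,"wx":0,"wy":0,"wz":0},{"x":0,"y":0.0291,"z":0.0167,"wx":0,"wy":0,"wz":0},{"x":0,"y":0.0291,"z":0.0167,"wx":0,"wy":0,"wz":0},{"x":0,"y":0,"z":0,"wx":0,"wy":0,"wz":0},{"x":0,"y":0,"z":0,"wx":0,"wy":0,"wz":0},{"x":0,"y":0,"z":0,"wx":0,"wy":0,"wz":0},{"x":0,"y":0,"z":0,"wx":0,"wy":0,"wz":0}]'
python3 - <<'E'
from h import *
c,P=cloud("wrist")
Q=P.reshape(-1,3);Q=Q[~np.isnan(Q[:,0])];r=np.hypot(Q[:,0]-597,Q[:,1]+37)
h=Q[(r<60)&(Q[:,2]>195)&(Q[:,2]<225)]; print(cv2.minAreaRect(h[:,:2].astype(np.float32)))
E
python3 go.py 597.2 -37.5 177 38.6
```

```text
t: 43.47
eef_pos: [496.6, -52.6, 276.7]
eef_rot: [0.638, 0.304, 0.639, -0.304]
wrist_force: [-0.8, 0.4, -0.8]
width: 34.2
t: 44.05
eef_pos: [595.7, -37.2, 277.5]
eef_rot: [0.637, 0.306, 0.638, -0.306]
wrist_force: [-0.3, 0.6, -0.0]
width: 33.8
((596.9287719726562, -37.01095962524414), (13.820556640625, 75.08444213867188), 38.435218811035156)
t=44.1 tcp [595.9 -37.3 277.9] yaw_y 38.7 q1 0.51 q7 0.22 w 34.1 F [ 0.7 -0.7 -0.7]
turn rotvec [0.002 0.    0.   ] -> 1 rows of [0.0018 0.0002 0.0002]; shift(tool, mm) [100.9   0.9   1. ] -> 3 rows of [0.0336 0.0003 0.0003] m
```

```bash
python3 -m creep '[{"x":0.033,"y":0.001,"z":0.001,"wx":0,"wy":0,"wz":0},{"x":0.033,"y":0,"z":0,"wx":0,"wy":0,"wz":0},{"x":0.033,"y":0,"z":0,"wx":0,"wy":0,"wz":0},{"x":0,"y":0,"z":0,"wx":0,"wy":0,"wz":0},{"x":0,"y":0,"z":0,"wx":0,"wy":0,"wz":0}]' 40 && python3 -m creep '[{"x":0,"y":0,"z":0,"wx":0,"wy":0,"wz":0},{"x":0,"y":0,"z":0,"wx":0,"wy":0,"wz":0},{"x":0,"y":0,"z":0,"wx":0,"wy":0,"wz":0},{"x":0,"y":0,"z":0,"wx":0,"wy":0,"wz":0},{"x":0,"y":0,"z":0,"wx":0,"wy":0,"wz":0},{"x":0,"y":0,"z":0,"wx":0,"wy":0,"wz":0}]' 0 50; python3 -m creep '[{"x":0,"y":0,"z":0,"wx":-0.0873,"wy":0,"wz":0},{"x":0,"y":0,"z":0,"wx":-0.0873,"wy":0,"wz":0},{"x":0,"y":0,"z":0,"wx":-0.0873,"wy":0,"wz":0},{"x":0,"y":0,"z":0,"wx":-0.0873,"wy":0,"wz":0},{"x":0,"y":0,"z":0,"wx":-0.0873,"wy":0,"wz":0},{"x":0,"y":0,"z":0,"wx":-0.0873,"wy":0,"wz":0},{"x":0,"y":0,"z":0,"wx":-0.0873,"wy":0,"wz":0},{"x":0,"y":0,"z":0,"wx":-0.0873,"wy":0,"wz":0}]'; python3 -m creep '[{"x":0,"y":0,"z":0,"wx":-0.0873,"wy":0,"wz":0},{"x":0,"y":0,"z":0,"wx":-0.0873,"wy":0,"wz":0},{"x":0,"y":0,"z":0,"wx":-0.0873,"wy":0,"wz":0},{"x":0,"y":0,"z":0,"wx":-0.0873,"wy":0,"wz":0},{"x":0,"y":0,"z":0,"wx":0,"wy":0,"wz":0},{"x":0,"y":0,"z":0,"wx":0,"wy":0,"wz":0}]'; python3 go.py 597.3 -37.5 176 98.5
```

```text
t: 44.52
eef_pos: [597.4, -37.5, 179.0]
eef_rot: [0.637, 0.306, 0.638, -0.306]
wrist_force: [-0.7, -0.3, 0.5]
width: 34.2
t: 45.02
eef_pos: [597.9, -38.3, 181.7]
eef_rot: [0.638, 0.306, 0.636, -0.307]
wrist_force: [-6.4, -2.5, 4.8]
width: 13.2
t: 45.68
eef_pos: [598.6, -37.1, 181.8]
eef_rot: [0.705, 0.068, 0.703, -0.068]
wrist_force: [-3.2, 1.4, 0.4]
width: 13.2
t: 46.18
eef_pos: [598.6, -36.5, 181.8]
eef_rot: [0.706, -0.053, 0.704, 0.054]
wrist_force: [-5.3, 1.9, 5.4]
width: 13.0
t=46.2 tcp [598.6 -36.5 181.8] yaw_y 98.7 q1 0.60 q7 0.98 w 13.0 F [-5.3  1.9  5.4]
turn rotvec [ 0.003  0.003 -0.   ] -> 1 rows of [ 0.0031  0.0031 -0.0001]; shift(tool, mm) [ 5.8 -0.8 -1.4] -> 1 rows of [ 0.0058 -0.0008 -0.0014] m
```

```bash
python3 -m creep '[{"x":0,"y":0,"z":0,"wx":0,"wy":0,"wz":0},{"x":0,"y":0,"z":0,"wx":0,"wy":0,"wz":0},{"x":0,"y":0,"z":0,"wx":0,"wy":0,"wz":0},{"x":-0.02,"y":0,"z":0,"wx":0,"wy":0,"wz":0},{"x":-0.04,"y":0,"z":0,"wx":0,"wy":0,"wz":0},{"x":-0.04,"y":0,"z":0,"wx":0,"wy":0,"wz":0},{"x":0,"y":0,"z":0,"wx":0,"wy":0,"wz":0},{"x":0,"y":0,"z":0,"wx":0,"wy":0,"wz":0}]' 40;python3 -m creep '[{"x":0,"y":0,"z":0,"wx":0,"wy":0,"wz":0},{"x":0,"y":0,"z":0,"wx":0,"wy":0,"wz":0},{"x":0,"y":0,"z":0,"wx":0,"wy":0,"wz":0},{"x":0,"y":0,"z":0,"wx":0,"wy":0,"wz":0},{"x":0,"y":0,"z":0,"wx":0,"wy":0,"wz":0},{"x":0,"y":0,"z":0,"wx":0,"wy":0,"wz":0},{"x":0,"y":0,"z":0,"wx":0,"wy":0,"wz":0},{"x":0,"y":0,"z":0,"wx":0,"wy":0,"wz":0}]'
python3 - <<'E'
from h import *
c,P=cloud("wrist");cv2.imwrite("pics/w25.png",c["frame"][:,:,::-1])
Q=P.reshape(-1,3);Q=Q[~np.isnan(Q[:,0])];r=np.hypot(Q[:,0]-597,Q[:,1]+37)
h=Q[(r<60)&(Q[:,2]>195)&(Q[:,2]<225)]; print(cv2.minAreaRect(h[:,:2].astype(np.float32)))
E
python3 go.py 470 310 240 98.5
```

```text
t: 46.85
eef_pos: [599.6, -37.1, 282.2]
eef_rot: [0.707, -0.054, 0.703, 0.053]
wrist_force: [0.0, -0.4, -1.3]
width: 34.5
t: 47.52
eef_pos: [598.4, -37.2, 279.4]
eef_rot: [0.706, -0.054, 0.705, 0.054]
wrist_force: [-0.2, -0.7, 0.6]
width: 34.1
((596.70361328125, -37.467041015625), (75.08488464355469, 13.878737449645996), 8.982805252075195)
t=47.6 tcp [598.4 -37.2 279.5] yaw_y 98.7 q1 0.66 q7 1.09 w 34.1 F [0.4 0.2 0.6]
turn rotvec [ 0.004  0.001 -0.   ] -> 1 rows of [ 0.0037  0.0014 -0.    ]; shift(tool, mm) [ 39.5 362.4 -75.7] -> 10 rows of [ 0.0039  0.0362 -0.0076] m
```

View pics/w25.png

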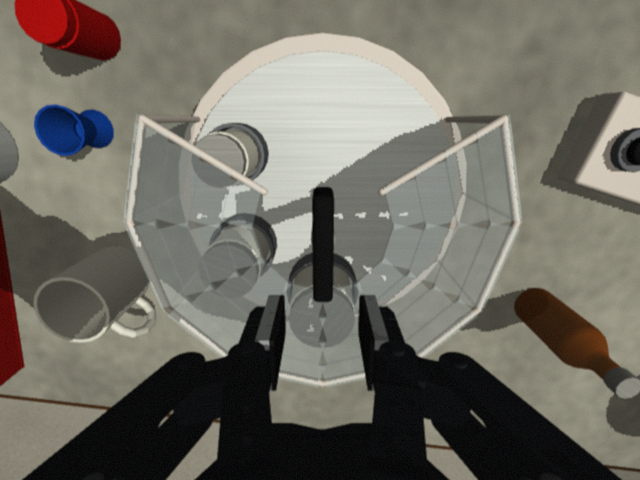

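```bash
python3 -m creep '[{"x":0.002,"y":0.0362,"z":-0.0076,"wx":0.004,"wy":0,"wz":0},{"x":0.002,"y":0.0362,"z":-0.0076,"wx":0,"wy":0,"wz":0},{"x":0.002,"y":0.0362,"z":-0.0076,"wx":0,"wy":0,"wz":0},{"x":0.002,"y":0.0362,"z":-0.0076,"wx":0,"wy":0,"wz":0},{"x":0.002,"y":0.0362,"z":-0.0076,"wx":0,"wy":0,"wz":0},{"x":0.002,"y":0.0362,"z":-0.0076,"wx":0,"wy":0,"wz":0},{"x":0.002,"y":0.0362,"z":-0.0076,"wx":0,"wy":0,"wz":0},{"x":0.005,"y":0.0362,"z":-0.0076,"wx":0,"wy":0,"wz":0}]' 0 20; python3 -m creep '[{"x":0.005,"y":0.03,"z":-0.0076,"wx":0,"wy":0,"wz":0},{"x":0,"y":0,"z":0,"wx":0,"wy":0,"wz":0},{"x":0,"y":0,"z":0,"wx":0,"wy":0,"wz":0},{"x":0,"y":0,"z":0,"wx":0,"wy":0,"wz":0},{"x":0,"y":0,"z":0,"wx":0,"wy":0,"wz":0},{"x":0,"y":0,"z":0,"wx":0,"wy":0,"wz":0},{"x":0,"y":0,"z":0,"wx":0,"wy":0,"wz":0}]'
python3 - <<'E'
from h import *
c,P=cloud("wrist");cv2.imwrite("pics/w26.png",c["frame"][:,:,::-1]); s=state(); print(s["eef_pos"])
g=[(504,348),(495,284),(513,411)]
Q=P.reshape(-1,3);Q=Q[~np.isnan(Q[:,0])]
for p in g:
    k=Q[(np.hypot(*(Q[:,:2]-p).T)<26)&(Q[:,2]>40)]
    zs=np.percentile(k[:,2],80); t=k[abs(k[:,2]-zs)<1.5]
    cc,r=cv2.minEnclosingCircle(t[:,:2].astype(np.float32)); print(p,len(t),"z",np.median(t[:,2]).round(1),t[:,:2].mean(0).round(1),np.round(cc,1),round(r,1), "hist",np.unique(k[:,2].round(),return_counts=True))
for l in ["key_small_top","key_medium_top","key_large_top"]:
    for s in silhouettes("wrist",l)[:2]:
        q=P[s["region"]]; q=q[~np.isnan(q[:,0])]; print(l,s["p"],np.round(s["position"]),s["region"].sum(),np.median(q,axis=0).round(1))
E
```

```text
t: 48.23
eef_pos: [494.8, 241.8, 260.9]
eef_rot: [0.706, -0.052, 0.704, 0.052]
wrist_force: [0.2, -0.1, -0.4]
width: -0.1
t: 48.82
eef_pos: [484.2, 267.6, 255.4]
eef_rot: [0.706, -0.052, 0.705, 0.051]
wrist_force: [0.4, -0.0, 0.5]
width: -0.2
[484.07583584 267.70883561 255.39679335]
(504, 348) 231 z 57.8 [503.9 347.8] [504.3 347.9] 9.7 hist (array([40., 41., 42., 43., 44., 45., 46., 47., 48., 49., 50., 51., 52.,
       53., 54., 55., 56., 57., 58., 59., 60.]), array([  4,  13,  10,   9,  10,  13,  25, 131, 260, 104,  15,   4,  10,
         4,   7,  11,  21,  62, 121,  45,   5]))
(495, 284) 481 z 326.6 [482.  298.7] [482.1 286.3] 18.8 hist (array([ 40.,  41.,  42.,  43.,  44.,  45.,  46.,  47.,  48.,  49.,  50.,
        51.,  52.,  53.,  54.,  55.,  56.,  57.,  58.,  59.,  60., 261.,
       262., 263., 264., 265., 266., 267., 268., 269., 270., 271., 272.,
       273., 274., 275., 276., 277., 278., 279., 280., 281., 282., 283.,
       284., 285., 286., 287., 288., 289., 290., 291., 292., 293., 294.,
       295., 296., 297., 298., 299., 300., 301., 302., 303., 304., 305.,
       306., 3
[... 617 characters left out ...]
      223, 145, 139, 167, 168, 211, 235, 470, 696, 373, 238, 163, 182,
       132, 151, 149,  99, 103,  79,  62,  73, 174, 201, 187, 173, 178,
       136, 105,  56,  27,  29,  37,  44,  84,  71, 107, 101, 119, 116,
       103,  25]))
(513, 411) 982 z 58.0 [513.2 412. ] [513.3 412.3] 20.5 hist (array([46., 47., 48., 49., 50., 51., 52., 53., 54., 55., 56., 57., 58.,
       59., 60.]), array([  7,  95, 265, 138,  23,  17,  17,  19,  14,  38,  58, 288, 510,
       222,  22]))
key_small_top 0.75 [ 40. 184.] 10054 [499.9 -17.8  47.3]
key_small_top 0.59 [398. 237.] 309 [503.1 346.8  57.6]
key_medium_top 0.72 [335. 219.] 668 [493.7 283.4  57.8]
key_large_top 0.62 [454. 251.] 1282 [511.7 410.   57.7]
```

View pics/w26.png

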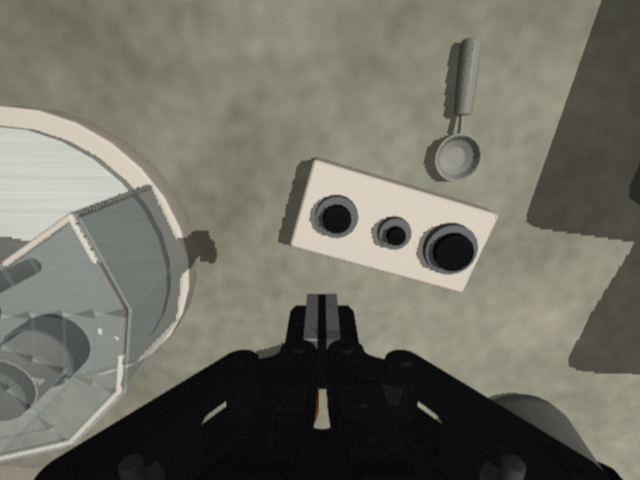

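```bash
python3 go.py 504.3 347.9 90 98.5
```

```text
t=49.0 tcp [483.8 268.2 255.4] yaw_y 98.4 q1 0.10 q7 0.50 w -0.0 F [-0.6 -0.3  0.7]
turn rotvec [-0.001  0.002  0.   ] -> 1 rows of [-0.0012  0.0015  0.0001]; shift(tool, mm) [165.4  75.8  32.1] -> 5 rows of [0.0331 0.0152 0.0064] m
```

```bash
python3 -m creep '[{"x":0.02,"y":0.025,"z":0.0107,"wx":0,"wy":0,"wz":0},{"x":0.03,"y":0.0258,"z":0.0107,"wx":0,"wy":0,"wz":0},{"x":0.03,"y":0.025,"z":0.0107,"wx":0,"wy":0,"wz":0},{"x":0.04,"y":0,"z":0,"wx":0,"wy":0,"wz":0},{"x":0.04,"y":0,"z":0,"wx":0,"wy":0,"wz":0},{"x":0,"y":0,"z":0,"wx":0,"wy":0,"wz":0},{"x":0,"y":0,"z":0,"wx":0,"wy":0,"wz":0},{"x":0,"y":0,"z":0,"wx":0,"wy":0,"wz":0}]';python3 go.py 504.3 347.9 62 98.5
```

```text
t: 49.68
eef_pos: [504.7, 349.2, 97.3]
eef_rot: [0.706, -0.052, 0.704, 0.053]
wrist_force: [0.5, 0.2, 1.1]
width: -0.3
t=49.7 tcp [504.7 349.2  97.3] yaw_y 98.5 q1 -0.16 q7 0.24 w -0.3 F [0.5 0.2 1.1]
turn rotvec [-0.     0.003 -0.001] -> 1 rows of [-0.0003  0.0025 -0.0012]; shift(tool, mm) [35.3 -1.2 -0.6] -> 1 rows of [ 0.0353 -0.0012 -0.0006] m
```

```bash
python3 -m creep '[{"x":0.02,"y":-0.0012,"z":-0.0006,"wx":0,"wy":0,"wz":0},{"x":0.012,"y":0,"z":0,"wx":0,"wy":0,"wz":0},{"x":0,"y":0,"z":0,"wx":0,"wy":0,"wz":0},{"x":0,"y":0,"z":0,"wx":0,"wy":0,"wz":0}]'; python3 go.py 504.3 347.9 62 98.5; python3 -m creep '[{"x":0.004,"y":0,"z":0,"wx":0,"wy":0,"wz":0},{"x":0.003,"y":0,"z":0,"wx":0,"wy":0,"wz":0},{"x":0.002,"y":0,"z":0,"wx":0,"wy":0,"wz":0},{"x":0.002,"y":0,"z":0,"wx":0,"wy":0,"wz":0},{"x":0,"y":0,"z":0,"wx":0,"wy":0,"wz":0}]'
```

```text
t: 50.02
eef_pos: [504.4, 347.2, 64.6]
eef_rot: [0.706, -0.052, 0.704, 0.052]
wrist_force: [-0.4, 0.2, -1.0]
width: -0.2
t=50.0 tcp [504.4 347.2  64.6] yaw_y 98.5 q1 -0.18 q7 0.20 w -0.2 F [-0.4  0.2 -1. ]
turn rotvec [-0.001  0.002 -0.   ] -> 1 rows of [-0.0008  0.0024 -0.0001]; shift(tool, mm) [ 2.6  0.8 -0. ] -> 1 rows of [ 0.0026  0.0008 -0.    ] m
t: 50.43
eef_pos: [504.4, 347.5, 52.6]
eef_rot: [0.706, -0.052, 0.704, 0.052]
wrist_force: [1.6, 0.1, 4.6]
width: 0.3
```

```bash
python3 -m creep '[{"x":0.0015,"y":0,"z":0,"wx":0,"wy":0,"wz":0},{"x":0.001,"y":0,"z":0,"wx":0,"wy":0,"wz":0},{"x":0,"y":0,"z":0,"wx":0,"wy":0,"wz":0},{"x":0,"y":0,"z":0,"wx":0,"wy":0,"wz":0}]'
```

```text
t: 50.77
eef_pos: [504.4, 347.6, 51.0]
eef_rot: [0.706, -0.052, 0.704, 0.052]
wrist_force: [1.0, -1.9, 13.5]
width: 0.0
```

```bash
python3 -m creep '[{"x":0.001,"y":0,"z":0,"wx":0,"wy":0,"wz":0},{"x":0,"y":0,"z":0,"wx":0,"wy":0,"wz":0}]'; python3 -m creep '[{"x":-0.02,"y":0,"z":0,"wx":0,"wy":0,"wz":0},{"x":-0.02,"y":0,"z":0,"wx":0,"wy":0,"wz":0},{"x":0,"y":0,"z":0,"wx":0,"wy":0,"wz":0},{"x":0,"y":0,"z":0,"wx":0,"wy":0,"wz":0},{"x":0,"y":0,"z":0,"wx":0,"wy":0,"wz":0}]'; python3 go.py 495.2 283.5 64 98.5
```

```text
t: 50.93
eef_pos: [504.5, 347.6, 50.9]
eef_rot: [0.707, -0.052, 0.704, 0.052]
wrist_force: [-1.2, -3.9, 21.3]
width: 0.3
t: 51.35
eef_pos: [503.7, 346.6, 88.3]
eef_rot: [0.705, -0.052, 0.705, 0.052]
wrist_force: [-1.2, 0.1, -0.6]
width: -0.2
t=51.4 tcp [503.7 346.6  88.3] yaw_y 98.5 q1 -0.17 q7 0.23 w -0.2 F [-1.2  0.1 -0.6]
turn rotvec [-0.     0.001  0.001] -> 1 rows of [-0.0005  0.0008  0.0007]; shift(tool, mm) [ 24.3 -61.2 -17.7] -> 2 rows of [ 0.0122 -0.0306 -0.0088] m
```

```bash
python3 -m creep '[{"x":0,"y":-0.0306,"z":-0.0088,"wx":0,"wy":0,"wz":0},{"x":0,"y":-0.0306,"z":-0.0088,"wx":0,"wy":0,"wz":0},{"x":0.012,"y":0,"z":0,"wx":0,"wy":0,"wz":0},{"x":0.012,"y":0,"z":0,"wx":0,"wy":0,"wz":0},{"x":0,"y":0,"z":0,"wx":0,"wy":0,"wz":0},{"x":0,"y":0,"z":0,"wx":0,"wy":0,"wz":0},{"x":0,"y":0,"z":0,"wx":0,"wy":0,"wz":0}]'; python3 go.py 495.2 283.5 51 98.5
```

```text
t: 51.93
eef_pos: [495.2, 285.5, 64.7]
eef_rot: [0.705, -0.052, 0.705, 0.053]
wrist_force: [-0.5, 0.2, -0.4]
width: 0.1
t=51.9 tcp [495.2 285.5  64.7] yaw_y 98.6 q1 -0.10 q7 0.22 w 0.1 F [-0.5  0.2 -0.4]
turn rotvec [ 0.001  0.001 -0.001] -> 1 rows of [ 0.0011  0.0009 -0.0009]; shift(tool, mm) [13.7 -1.9 -0.3] -> 1 rows of [ 0.0137 -0.0019 -0.0003] m
```

```bash
python3 -m creep '[{"x":0.004,"y":-0.0015,"z":0,"wx":0,"wy":0,"wz":0},{"x":0.003,"y":0,"z":0,"wx":0,"wy":0,"wz":0},{"x":0.003,"y":0,"z":0,"wx":0,"wy":0,"wz":0},{"x":0.002,"y":0,"z":0,"wx":0,"wy":0,"wz":0},{"x":0,"y":0,"z":0,"wx":0,"wy":0,"wz":0}]'; python3 -m creep '[{"x":0.0015,"y":0,"z":0,"wx":0,"wy":0,"wz":0},{"x":0.001,"y":0,"z":0,"wx":0,"wy":0,"wz":0},{"x":0,"y":0,"z":0,"wx":0,"wy":0,"wz":0},{"x":0,"y":0,"z":0,"wx":0,"wy":0,"wz":0}]'
```

```text
t: 52.35
eef_pos: [495.9, 283.0, 52.8]
eef_rot: [0.706, -0.052, 0.705, 0.053]
wrist_force: [0.3, 1.0, 3.2]
width: 0.6
t: 52.68
eef_pos: [495.9, 283.0, 51.1]
eef_rot: [0.706, -0.052, 0.704, 0.053]
wrist_force: [-1.3, 0.5, 9.9]
width: 0.1
```

```bash
python3 -m creep '[{"x":0.0015,"y":0,"z":0,"wx":0,"wy":0,"wz":0},{"x":0,"y":0,"z":0,"wx":0,"wy":0,"wz":0},{"x":0,"y":0,"z":0,"wx":0,"wy":0,"wz":0}]'; python3 -m creep '[{"x":-0.02,"y":0,"z":0,"wx":0,"wy":0,"wz":0},{"x":-0.02,"y":0,"z":0,"wx":0,"wy":0,"wz":0},{"x":0,"y":0,"z":0,"wx":0,"wy":0,"wz":0},{"x":0,"y":0,"z":0,"wx":0,"wy":0,"wz":0},{"x":0,"y":0,"z":0,"wx":0,"wy":0,"wz":0}]'; python3 go.py 513.3 412.2 64 98.5
```

```text
t: 52.93
eef_pos: [496.0, 283.0, 50.8]
eef_rot: [0.706, -0.052, 0.704, 0.052]
wrist_force: [-3.7, -2.2, 23.6]
width: 0.1
t: 53.35
eef_pos: [495.8, 281.9, 88.4]
eef_rot: [0.706, -0.052, 0.705, 0.052]
wrist_force: [-1.2, -0.3, 0.5]
width: -0.2
t=53.4 tcp [495.8 281.9  88.4] yaw_y 98.5 q1 -0.07 q7 0.26 w -0.2 F [-1.2 -0.3  0.5]
turn rotvec [-0.001  0.001  0.001] -> 1 rows of [-0.0008  0.0012  0.0007]; shift(tool, mm) [ 24.4 126.2  36.6] -> 4 rows of [0.0061 0.0316 0.0091] m
```

```bash
python3 -m creep '[{"x":0,"y":0.0316,"z":0.0091,"wx":0,"wy":0,"wz":0},{"x":0,"y":0.0316,"z":0.0091,"wx":0,"wy":0,"wz":0},{"x":0,"y":0.0316,"z":0.0091,"wx":0,"wy":0,"wz":0},{"x":0,"y":0.0316,"z":0.0091,"wx":0,"wy":0,"wz":0},{"x":0.012,"y":0,"z":0,"wx":0,"wy":0,"wz":0},{"x":0.012,"y":0,"z":0,"wx":0,"wy":0,"wz":0},{"x":0,"y":0,"z":0,"wx":0,"wy":0,"wz":0},{"x":0,"y":0,"z":0,"wx":0,"wy":0,"wz":0}]'; python3 go.py 513.3 412.2 51 98.5;python3 -m creep '[{"x":0.003,"y":0,"z":0,"wx":0,"wy":0,"wz":0},{"x":0.003,"y":0,"z":0,"wx":0,"wy":0,"wz":0},{"x":0.002,"y":0,"z":0,"wx":0,"wy":0,"wz":0},{"x":0.002,"y":0,"z":0,"wx":0,"wy":0,"wz":0},{"x":0,"y":0,"z":0,"wx":0,"wy":0,"wz":0}]'
```

```text
t: 54.02
eef_pos: [512.6, 410.9, 63.2]
eef_rot: [0.705, -0.053, 0.705, 0.051]
wrist_force: [-0.9, -0.7, 0.6]
width: 0.1
t=54.0 tcp [512.6 410.9  63.2] yaw_y 98.5 q1 -0.27 q7 0.19 w 0.1 F [-0.9 -0.7  0.6]
turn rotvec [-0.001 -0.001  0.003] -> 1 rows of [-0.0008 -0.0011  0.0029]; shift(tool, mm) [12.2  1.2  0.9] -> 1 rows of [0.0122 0.0012 0.0009] m
t: 54.43
eef_pos: [513.6, 412.3, 55.0]
eef_rot: [0.706, -0.052, 0.705, 0.052]
wrist_force: [0.8, -1.3, 3.6]
width: -0.1
```

```bash
python3 -m creep '[{"x":0.002,"y":0,"z":0,"wx":0,"wy":0,"wz":0},{"x":0.0015,"y":0,"z":0,"wx":0,"wy":0,"wz":0},{"x":0.001,"y":0,"z":0,"wx":0,"wy":0,"wz":0},{"x":0,"y":0,"z":0,"wx":0,"wy":0,"wz":0}]'
```

```text
t: 54.77
eef_pos: [513.5, 412.7, 51.1]
eef_rot: [0.706, -0.052, 0.704, 0.052]
wrist_force: [0.6, -4.0, 8.9]
width: -0.2
```

```bash
python3 -m creep '[{"x":0.0015,"y":0,"z":0,"wx":0,"wy":0,"wz":0},{"x":0,"y":0,"z":0,"wx":0,"wy":0,"wz":0},{"x":0,"y":0,"z":0,"wx":0,"wy":0,"wz":0}]'; python3 -m creep '[{"x":-0.02,"y":0,"z":0,"wx":0,"wy":0,"wz":0},{"x":-0.03,"y":0,"z":0,"wx":0,"wy":0,"wz":0},{"x":-0.04,"y":0,"z":0,"wx":0,"wy":0,"wz":0},{"x":-0.04,"y":0,"z":0,"wx":0,"wy":0,"wz":0},{"x":-0.04,"y":0,"z":0,"wx":0,"wy":0,"wz":0},{"x":0,"y":0,"z":0,"wx":0,"wy":0,"wz":0},{"x":0,"y":0,"z":0,"wx":0,"wy":0,"wz":0},{"x":0,"y":0,"z":0,"wx":0,"wy":0,"wz":0}]'; python3 - <<'E'
from h import *
c,P=cloud("scene");cv2.imwrite("pics/s30.png",c["frame"][:,:,::-1])
c2,P2=cloud("top");cv2.imwrite("pics/t30.png",c2["frame"][:,:,::-1])
for l in ["egg_cup","mug","canister","teaspoon","saucer","oil_bottle","jar_slim"]:
    for s in silhouettes("scene",l)[:4]:
        Q=P[s["region"]]; Q=Q[~np.isnan(Q[:,0])]; zt=np.percentile(Q[:,2],95); T=Q[Q[:,2]>zt-4]
        print(l,round(s["p"],2),zt.round(),((T[:,:2].max(0)+T[:,:2].min(0))/2).round())
for cam,PP in (("scene",P),("top",P2)):
    Q=PP.reshape(-1,3);Q=Q[~np.isnan(Q[:,0])];r=np.hypot(Q[:,0]-597,Q[:,1]+37)
    h=Q[(r<60)&(Q[:,2]>198)&(Q[:,2]<225)]; x=h[:,:2]-h[:,:2].mean(0); w,v=np.linalg.eigh(x.T@x); print(cam,"handle ang",np.degrees(np.arctan2(v[1,1],v[0,1])))
    # keys height
    for p in [(504,348),(495,284),(513,412)]:
        k=Q[(np.hypot(*(Q[:,:2]-p).T)<8)]; print(np.median(k[:,2]).round(1))
E
```

```text
t: 55.02
eef_pos: [513.6, 412.8, 50.9]
eef_rot: [0.706, -0.052, 0.704, 0.052]
wrist_force: [-2.0, -7.7, 21.0]
width: -0.1
t: 55.68
eef_pos: [512.9, 412.6, 218.5]
eef_rot: [0.706, -0.052, 0.705, 0.052]
wrist_force: [0.1, 0.9, -0.4]
width: 0.3
egg_cup 0.86 58.0 [ 565. -306.]
mug 0.82 95.0 [ 746. -284.]
canister 0.89 132.0 [ 606. -437.]
canister 0.68 19.0 [ 264. -361.]
saucer 0.81 19.0 [ 265. -361.]
oil_bottle 0.6 160.0 [706. 270.]
jar_slim 0.96 87.0 [ 406. -445.]
jar_slim 0.67 87.0 [ 468. -294.]
jar_slim 0.63 87.0 [ 518. -467.]
jar_slim 0.62 132.0 [ 542. -122.]
scene handle ang -171.38379441073957
632.1
668.4
588.0
top handle ang -171.21968520272824
631.6
668.6
588.0
```

View pics/s30.png

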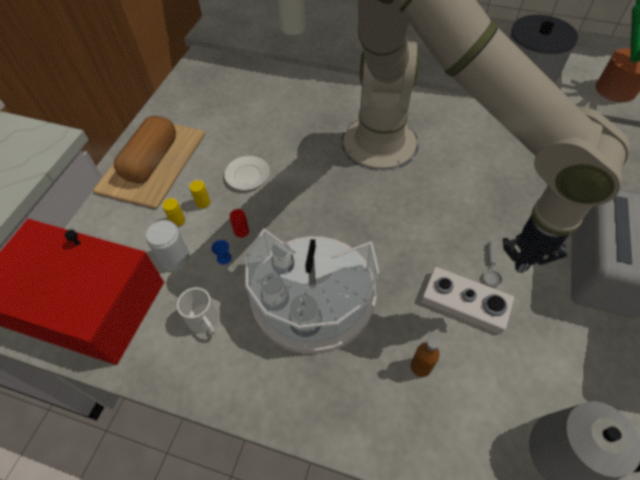

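View pics/t30.png

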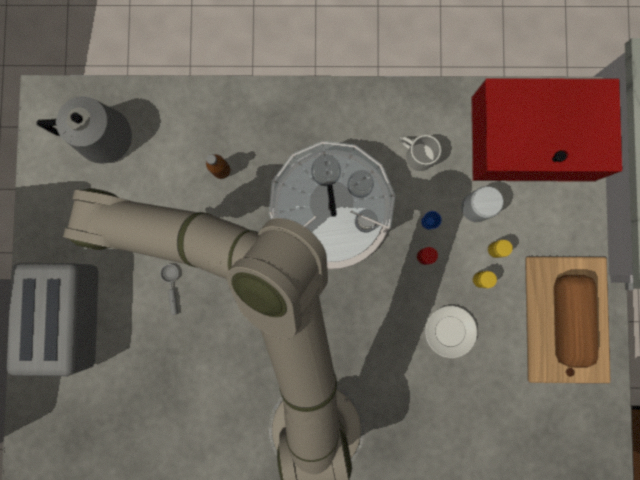

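```bash
python3 -c "
from bench import sign_off,state
print(state()['t']); print(sign_off())"
```

```text
56.1333
the job is handed in; nothing more can be done
None
```

I loaded all three jars upright into their own cups (wide, then middle, then slim), with the carousel turned by its handle each time. I then turned it to the closed click and pressed the small, medium and large keys in that order. I handed in at 56 s of the 210 s allowed.

**Last checks:**
- **Jars:** each lid read about 132 mm above the worktop right after I let go, which matches fully seated. The final pictures show all three under the cover and the opening blank.
- **Carousel:** the handle bar lies at 8.6–9.0°, within about half a degree of the closed click.
- **Keys:** each was pressed about 6 mm, until the force rose sharply to 21–24 N, so I take them as fully down. The fixed cameras could not measure the key heights afterwards because the arm was in the way.
- **Other objects:** the egg cup, mug, canister, saucer, oil bottle and look-alikes read within 2–3 mm of where they started. The network did not report the teaspoon in the final picture, but it looks unmoved there.

**One contact:** when I released the middle jar with the gripper fully open, it touched something. The wrist force showed about 13 N sideways, well under the 40 N limit. Nothing moved, and I opened the gripper less for the slim jar.

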